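# Measure out three balls with a heaped and struck scoop

### The job

Kit one set of balls from the blue bin: take the green scoop by its handle, push it through the bin to the far end and lift out a heaped measure (four balls or more, the excess piled out on its tongue), then draw it, nose up, sideways under the yellow strike plate so that the excess is wiped back into the bin and a struck measure of three is left in the trough. Tip just those three into the grey tray, leaving the other three in the bin, and set the scoop back upright on its black mat. Never take the balls with the fingers, spill none, and leave the bystanders where they are.

Things in the scene. Friction and masses are not known exactly. Their poses are not given: they have to be found in the camera images.
- bin: FIXED blue open bin with six orange balls; points away from the robot within 12 deg. Origin: underside, mid-width; +x along it to its far end (push the scoop this way), +y to the strike plate's side. Inside 98 mm wide; flat floor 4 mm above the table from x -130 (rear wall) to +90 mm. Walls 4 mm thick, tops 58 mm above the table. At the start the balls lie in one layer, x -33..+73 mm
- ramp_foot (a point): line where the bin's flat floor meets its far end wall, mid-width, on the floor (bin frame x 90, y 0, z 4 mm). That wall leans away 10 deg from vertical. A level scoop pushed along the floor until its nose is 4 to 8 mm short of it crowds the balls in over the nose (a few N; if it jams, back off and push again); then raise the nose before lifting
- strike: FIXED yellow strike plate above the bin's +y wall; axes as the bin's. Origin: rear (robot-side) end of its lower edge, inner face (bin frame x 55, y 46, z 94 mm). From there the edge runs 50 mm to +x, rising at 22 deg; plate 4 mm thick (to +y), 30 mm high. Hold the scoop nose-up 22 deg, its tongue 3 to 6 mm below the edge, and move it slowly to +y: balls on the tongue are wiped off into the bin
- strike_post (a point): foot of the dark post that carries the strike plate from beyond the bin's far end: 14 (x) x 6 (y) mm, up to 144 mm above the table (bin frame x 112, y 52.5 mm)
- scoop: loose green scoop, 120 g. Origin: underside, below the trough's back; +x to the nose, +z up. Trough 84 mm wide between 3 mm cheeks (26 mm high, to x 18), back wall 30 mm: three balls side by side. Floor 3 mm thick, x -28..18, 90 mm wide, then a bare tongue 54 mm wide to the nose at x 47 carries the heaped excess. Nose raised 20 to 25 deg keeps balls in; lowered, they roll out
- scoop_grip (a point): grip point inside the scoop's upright black handle (scoop frame x -16, y 0, z 78 mm): a flat bar 12 mm thick (along scoop y) and 24 mm wide (along x), parallel to scoop z, that goes on 24 mm above this point and 60 mm below it
- scoop_pocket (a point): point 16 mm above the scoop's underside (scoop frame x 20, y 0, z 16 mm); a ball with its centre within 36 mm of it is in the scoop. Balls in the trough have their centres at about x 13 mm, y -29..29; excess balls on the tongue at about x 36 mm. The strike edge's rear end passes at x 30 mm
- mat: FIXED black rubber mat, 130 (x) x 110 (y) x 4 mm, origin under its centre; the scoop stands on it at the start and belongs there
- tray_mid (a point): middle of the kit tray, 20 mm above the table; a ball with its centre within 72 mm of it is in the tray
- tray: FIXED grey open kit tray, 125 x 125 mm outside, walls 4 mm thick and 50 mm high, floor 4 mm; origin under its centre
- ball0_center (a point): centre of one of six loose orange plastic balls, 26 mm across, 14 g, smooth and free-rolling
- ball1_center (a point): centre of one of six loose orange plastic balls, 26 mm across, 14 g, smooth and free-rolling
- ball2_center (a point): centre of one of six loose orange plastic balls, 26 mm across, 14 g, smooth and free-rolling
- ball3_center (a point): centre of one of six loose orange plastic balls, 26 mm across, 14 g, smooth and free-rolling
- ball4_center (a point): centre of one of six loose orange plastic balls, 26 mm across, 14 g, smooth and free-rolling
- ball5_center (a point): centre of one of six loose orange plastic balls, 26 mm across, 14 g, smooth and free-rolling
- glue: bystander, to be left alone: small white glue bottle, 38 mm across, 50 mm tall, standing. Origin on its underside
- tape: bystander, to be left alone: roll of yellow tape lying flat, 50 mm across, 22 mm tall. Origin on its underside
- footcone: bystander, to be left alone: steel cone-shaped loudspeaker foot, 44 mm across, 36 mm tall. Origin on its underside
- tin: bystander, to be left alone: small tin, 48 mm across, 52 mm tall, standing. Origin on its underside
- driver: bystander, to be left alone: screwdriver lying flat near the back of the table. Origin on its underside
Mind the look-alikes: they are no part of the job. There is more than one size of the mat; the job needs the middle-sized.

How it is judged:
By the outcome, as a careful person would: the job done as asked, in the order asked, and still so for the second after the job is handed in, with the robot touching nothing.
It also fails if it takes over 64 s, if anything falls off the work surface, if the arm or the gripper's body presses on something with over 40 N, if the wrist force passes 120 N, or if a joint passes its speed limit or range.

### The arm

A 6-joint arm with a two-finger parallel gripper is mounted at the origin on the work surface. World frame = base frame: x ahead of the robot, y to its left, z up, the work surface at z = 0. Lengths are in m, angles in degrees, forces in N, time in s.
With the tool pointing down it reaches from about 0.4 to 0.825 m from the base axis. Payload 7 kg.
Tool frame: the origin (TCP) lies at the very end of the fingers, on their centre line; the grasp point (between the pads) lies 19 mm behind it; z points along the fingers, y is the line along which they close (so a half turn about z gives the same grasp; the last joint's range is limited). The gripper opens to 88 mm and grips with 3 to 60 N. Pads are 19 mm wide; open, the fingers measure 130 mm over their backs; the gripper's body (78 mm by 193 mm) begins 47 mm behind the grasp point.
Start: joints at [-47.894, 20.546, 0.682, 0, -70.136, -16.507], TCP at [0.292, -0.609, 0.227] pointing down, gripper open.
Joint ranges: [-176.03, 176.03], [-82.01, 121.73], [-58.28, 71.71], [-173.87, 95.51], [-174.79, -0.11], [-173.66, 173.66]. Speed limits (degrees/s): [136.94, 136.94, 172.46, 180, 180, 180].

### API

Orientations are given as [roll, pitch, yaw] about the fixed x, y, z axes, in that order (R = Rz(yaw) Ry(pitch) Rx(roll)).
In Python, from plant import ctrl, cams, workorder gives the robot as it stands.
- The arm moves only by the tool play_rows, never from a script. Its argument "motion" is a list of rows, each an object of numbers: "x", "y", "z": the shift along the tool's x, y, z normalised to -1 to 1, where 1 is 0.025 m; "rx", "ry", "rz": the turn, a rotation vector about the tool's x, y, z normalised to -1 to 1, where 1 is 4 degrees. A call has 1 to 20 rows; each row shifts and turns the commanded pose from where the row before left it, along the tool's axes as they then stand; what a row does not reach is not made up. A row lasts 1/8 s, in which the tool goes at most 62.5 mm and 10.7 degrees, less where a joint would pass 70% of its speed; a pose out of reach is approached as far as the arm can. A call with a number of a shift or a turn outside -1 to 1 is refused whole. A call with a gripper value outside its range is refused whole. "fingers" is the opening, from -1 (shut) to 1 (fully open), set as the call begins (left out, the last holds). The fingers move at their own pace and stop on an object; the grip force is fixed at half the most. Time passes only in rows, so rows that do not move let the fingers close. It gives the time, the measured TCP pose, the force, the opening and the grip force at its end, in the units of the state.
- ctrl.get_obs(): the state, without advancing time (a new reading comes with each control period).
- cams.snapshot(name): name is "side" or "top" or "wrist"; returns the picture (400x640x3 uint8, blue, green, red); there is no depth.
- cams.get_calibration(name): a dict with "vertical_fov" (degrees; the focal length in pixels is half the picture's height over the tangent of half this angle, whatever the lens; pixels are square), "cx", "cy" (the principal point, pixels), "position" and "rotation" of the camera in the world. Camera axes: x right, y up, looking along -z (the intrinsics and any distortion apply to the point x, -y, -z); pixel columns grow to the right and rows downward; lengths in m; the calibration is good to about 2 mm. A picture is of the moment at which its call begins: read the wrist's pose just before it. get_calibration takes no time and is no camera call; for the wrist camera it gives the pose at the moment of the call.
- workorder.close_job(): hands the job in; it is judged then, once.
The state is a dict: "clock": time; "joint_pos": joint angles; "qvel": joint speeds; "tau": joint torques, N m; "tool_pos": TCP position; "orientation": TCP orientation; "force": force on the tool from outside, world axes, zero at the start; "moment": the same for the moment, N m; "opening": finger opening in m; "gripper_force": force on a finger pad.
Only numpy, scipy, OpenCV 4.12 (cv2) and the standard library are available. Lean on these libraries where they do the work, as an engineer would, in place of code of your own. Each camera call takes 0.05 s, during which the arm holds its last target. There are 200 camera calls.

## Working session

There is one attempt and no reset: what is moved stays moved. The work goes in short steps, Python scripts to look and compute and a tool call to move; the robot and the scene stay as the last step left them, time stands still between calls to the robot, and variables do not carry over. Pictures are saved under pics/ and viewed, at most 10 in all, crops included, and the job is handed in when it is done.

Besides the shell and the picture viewer there is one more tool, called after "Request:" as name([rows], argument=value, ...), one row to a line, values as JSON. play_rows: Moves the arm, as the interface text tells. Its arguments: {"type":"object","properties":{"motion":{"type":"array"},"fingers":{"type":"number"}},"required":["motion"]}

```bash
ls; mkdir -p pics; python3 - <<'E'
from plant import ctrl,cams
import cv2
print(ctrl.get_obs())
for n in ("side","top","wrist"):
    c=cams.get_calibration(n); print(n,c)
    cv2.imwrite(f"pics/{n}0.png",cams.snapshot(n))
E
```

```text
pics
{'clock': 0.0, 'joint_pos': array([-4.78947171e+01,  2.05897846e+01,  6.33186274e-01, -2.00794824e-02,
       -7.01360381e+01, -1.65076200e+01]), 'qvel': array([-0.01183814, -0.05287087,  0.03754707, -0.00018612,  0.06986416,
        0.0497739 ]), 'tau': array([ 1.41639730e-04, -5.82717025e+01,  2.93066812e+01,  6.99720785e+00,
        7.11371904e-03, -2.50475796e-04]), 'tool_pos': array([ 0.29139903, -0.60830938,  0.22563699]), 'orientation': array([ 1.79905818e+02, -8.22648167e-03, -1.54409168e+02]), 'force': array([-1.2952067 , -0.30303477, -0.1257633 ]), 'moment': array([ 0.01389984, -0.01289875, -0.02381627]), 'gripper_force': 0.0, 'opening': 0.08761350823948069}
side {'vertical_fov': 54.91438901230445, 'cx': 322.27028095756185, 'cy': 202.65277338771168, 'position': array([0.25000797, 0.50783342, 0.67269242]), 'rotation': array([  44.82689491,    0.68412443, -147.0690181 ])}
top {'vertical_fov': 54.76327211068489, 'cx': 314.0773499291726, 'cy': 201.031187722722, 'position': array([0.4216933 , 0.00425354, 0.8992901 ]), 'rotation': array([ 11.49193901,  -0.30202205, -80.79455235])}
wrist {'vertical_fov': 67.99947473853129, 'cx': 318.46577639460185, 'cy': 197.49233733596571, 'position': array([ 0.22841317, -0.63780459,  0.38510799]), 'rotation': array([-1.52036569e+01, -1.00827249e-01,  1.15588603e+02])}
```

View pics/top0.png

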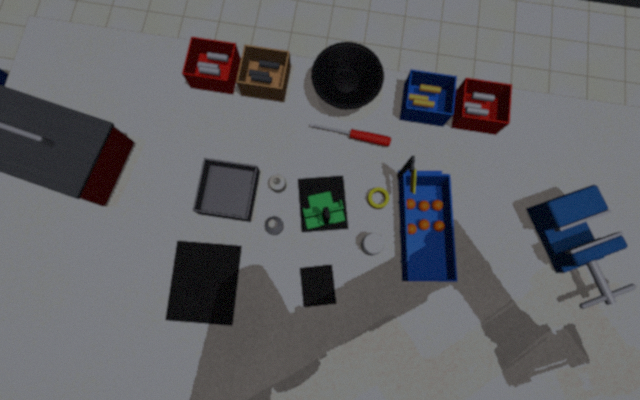

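View pics/side0.png

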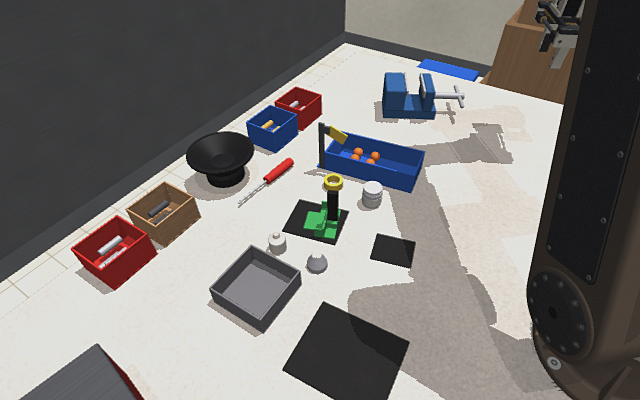

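The top view shows the tray at (227,190), the scoop on the middle-sized mat at (324,210), the bin at (428,228) with its strike plate at (412,180), the tape at (377,197) and the tin at (372,243). Glue is at (277,183) and the footcone at (274,226). The side view agrees with this.

```bash
cat > h.py <<'E'
import numpy as np, cv2
from scipy.spatial.transform import Rotation as R
from plant import ctrl,cams
def rot(e): return R.from_euler('xyz',e,degrees=True).as_matrix()
def ray(c,uv,h=400):
    f=h/2/np.tan(np.radians(c['vertical_fov'])/2)
    uv=np.atleast_2d(uv).astype(float)
    d=np.c_[(uv[:,0]-c['cx'])/f,-(uv[:,1]-c['cy'])/f,-np.ones(len(uv))]
    return d@rot(c['rotation']).T
def onz(c,uv,z):
    d=ray(c,uv); p=c['position']
    return p+d*((z-p[2])/d[:,2])[:,None]
def proj(c,P):
    f=200/np.tan(np.radians(c['vertical_fov'])/2)
    q=(np.atleast_2d(P)-c['position'])@rot(c['rotation'])
    return np.c_[c['cx']+f*q[:,0]/-q[:,2],c['cy']-f*q[:,1]/-q[:,2]]
def mask(im,lo,hi): return cv2.inRange(cv2.cvtColor(im,cv2.COLOR_BGR2HSV),lo,hi)
def blobs(m,amin=30):
    cs,_=cv2.findContours(m,cv2.RETR_EXTERNAL,cv2.CHAIN_APPROX_NONE)
    return [c for c in cs if cv2.contourArea(c)>=amin]
def two(c1,u1,c2,u2):
    d1=ray(c1,u1)[0];d2=ray(c2,u2)[0];A=np.c_[d1,-d2];b=c2['position']-c1['position']
    s=np.linalg.lstsq(A,b,rcond=None)[0];a=c1['position']+s[0]*d1;b=c2['position']+s[1]*d2
    return (a+b)/2,np.linalg.norm(a-b)
E
python3 - <<'E'
from h import *
c=cams.get_calibration('top');im=cv2.imread('pics/top0.png')
for nm,lo,hi,z in (('orange',(5,150,80),(18,255,255),.017),('green',(50,100,40),(80,255,255),.007),('blue',(100,150,40),(125,255,255),.058)):
    for b in blobs(mask(im,lo,hi),20):
        m=cv2.minAreaRect(b); 
        if cv2.contourArea(b)<8000: print(nm,np.round(m[0],1),cv2.contourArea(b),onz(c,m[0],z)[0].round(3), onz(c,cv2.boxPoints(m),z)[:,:2].round(3).tolist())
m=mask(im,(0,0,0),(180,255,45))
for b in blobs(m,300):
    r=cv2.minAreaRect(b); print('black',np.round(r[0]),onz(c,r[0],.004)[0].round(3),onz(c,cv2.boxPoints(r),.004)[:,:2].round(3).tolist())
for n,uv,z in (('tray',(227,190),.02),('tape',(377,197),.02),('tin',(372,243),.05),('glue',(277,183),.05),('foot',(274,226),.03),('driver',(350,135),.02)): print(n,onz(c,uv,z)[0].round(3))
cv2.imwrite('pics/crop1.png',cv2.convertScaleAbs(cv2.resize(im[145:295,280:475],None,fx=4,fy=4,interpolation=cv2.INTER_CUBIC),alpha=1.8))
E
```

```text
orange [412. 228.] 39.0 [ 0.573 -0.204  0.017] [[0.563, -0.198], [0.581, -0.196], [0.584, -0.21], [0.565, -0.212]]
orange [439. 225.] 54.5 [ 0.59  -0.265  0.017] [[0.598, -0.255], [0.601, -0.273], [0.582, -0.275], [0.579, -0.257]]
orange [423.5 224.5] 55.0 [ 0.586 -0.23   0.017] [[0.583, -0.216], [0.6, -0.228], [0.588, -0.243], [0.572, -0.231]]
orange [437.5 205. ] 60.0 [ 0.637 -0.257  0.017] [[0.644, -0.246], [0.648, -0.267], [0.629, -0.268], [0.625, -0.248]]
orange [423.5 205.5] 52.0 [ 0.63  -0.225  0.017] [[0.628, -0.211], [0.644, -0.223], [0.632, -0.239], [0.616, -0.226]]
orange [411.  203.5] 37.0 [ 0.63  -0.196  0.017] [[0.637, -0.188], [0.64, -0.202], [0.623, -0.203], [0.621, -0.19]]
green [322.7 208.8] 994.0 [0.587 0.006 0.007] [[0.606, 0.066], [0.643, -0.025], [0.568, -0.054], [0.531, 0.036]]
blue [592.  253.5] 636.0 [ 0.574 -0.587  0.058] [[0.548, -0.514], [0.624, -0.651], [0.599, -0.661], [0.524, -0.525]]
blue [568.1 234.9] 794.5 [ 0.606 -0.535  0.058] [[0.608, -0.481], [0.656, -0.567], [0.604, -0.588], [0.558, -0.503]]
blue [576.5 205.6] 1348.0 [ 0.675 -0.551  0.058] [[0.6
[... 1450 characters left out ...]
1, -0.409]]
black [418. 110.] [ 0.871 -0.189  0.004] [[0.874, -0.107], [0.951, -0.153], [0.869, -0.27], [0.794, -0.223]]
black [432.  92.] [ 0.926 -0.219  0.004] [[0.88, -0.165], [0.973, -0.167], [0.973, -0.273], [0.881, -0.27]]
black [263.  66.] [0.927 0.214 0.004] [[0.882, 0.265], [0.973, 0.27], [0.973, 0.163], [0.883, 0.159]]
black [347.  76.] [ 0.935 -0.002  0.004] [[1.012, 0.101], [1.042, -0.078], [0.86, -0.101], [0.832, 0.071]]
black [209.  58.] [0.928 0.355 0.004] [[0.884, 0.404], [0.973, 0.411], [0.972, 0.305], [0.883, 0.299]]
tray [0.592 0.233 0.02 ]
tape [ 0.632 -0.115  0.02 ]
tin [ 0.52  -0.113  0.05 ]
glue [0.62  0.117 0.05 ]
foot [0.525 0.108 0.03 ]
driver [ 0.773 -0.031  0.02 ]
```

View pics/crop1.png

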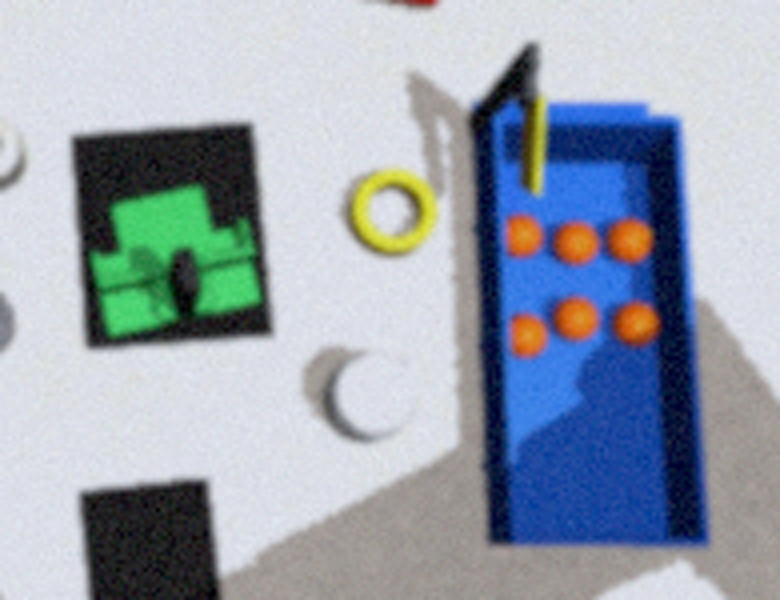

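The crop shows the bin with six balls at roughly bin x 0 and +45. The strike plate is at the far left of the bin and the scoop handle stands upright. I'll write a row planner and move to a close wrist view between the scoop and the bin.

```bash
cat > plan.py <<'E'
import numpy as np, json, math, os
from scipy.spatial.transform import Rotation as R
# commanded pose tracked in cmd.json: pos, rotvec.  way = list of (pos, Rotation, mm_per_row, deg_per_row)
def load():
    if os.path.exists('cmd.json'):
        d=json.load(open('cmd.json')); return np.array(d['p']),R.from_rotvec(d['r'])
    from plant import ctrl
    o=ctrl.get_obs(); return np.array([.292,-.609,.227]),R.from_euler('xyz',o['orientation'],degrees=True)
def save(p,q): json.dump(dict(p=list(p),r=list(q.as_rotvec())),open('cmd.json','w'))
def plan(ways,commit=True):
    p,q=load(); rows=[]
    for P,Q,mm,dg in ways:
        P=np.array(P); rv=(q.inv()*Q).as_rotvec(degrees=True)
        n=max(1,math.ceil(np.linalg.norm(P-p)*1000/mm),math.ceil(np.linalg.norm(rv)/dg)); p0,q0=p,q
        for i in range(1,n+1):
            Pi=p0+(P-p0)*i/n; Qi=q0*R.from_rotvec(rv*i/n,degrees=True)
            d=np.round(q.inv().apply(Pi-p)/.025,2); w=np.round((q.inv()*Qi).as_rotvec(degrees=True)/4,2)
            assert abs(d).max()<=1 and abs(w).max()<=1,(d,w)
            p=p+q.apply(d*.025); q=q*R.from_rotvec(w*4,degrees=True)
            rows.append({k:float(v) for k,v in zip(('x','y','z','rx','ry','rz'),[*d,*w]) if v})
    for i in range(0,len(rows),20): print(len(rows[i:i+20]),json.dumps(rows[i:i+20]).replace('"x"','"x"'))
    if commit: save(p,q)
    print('end',p.round(4),q.as_euler('xyz',degrees=True).round(2))
def tool(yaw,up=0):
    "tool down with tool x = -forward(yaw); up = nose-up pitch (deg)"
    f=R.from_euler('z',yaw,degrees=True)*R.from_euler('y',-up,degrees=True)
    return f*R.from_matrix(np.array([[-1,0,0],[0,1,0],[0,0,-1]]).T)
E
python3 - <<'E'
from plan import *
plan([([.55,-.115,.2],tool(3),24,3.9)])
E
```

```text
20 [{"x": -0.74, "y": 0.56, "z": 0.05, "rz": 0.24}, {"x": -0.74, "y": 0.57, "z": 0.04, "rz": 0.23}, {"x": -0.72, "y": 0.58, "z": 0.05, "rz": 0.24}, {"x": -0.72, "y": 0.59, "z": 0.04, "rz": 0.23}, {"x": -0.7, "y": 0.6, "z": 0.05, "rz": 0.24}, {"x": -0.7, "y": 0.62, "z": 0.04, "rz": 0.23}, {"x": -0.68, "y": 0.63, "z": 0.05, "rz": 0.24}, {"x": -0.68, "y": 0.64, "z": 0.04, "rx": 0.01, "rz": 0.23}, {"x": -0.66, "y": 0.64, "z": 0.05, "rz": 0.24}, {"x": -0.66, "y": 0.67, "z": 0.05, "rz": 0.23}, {"x": -0.64, "y": 0.67, "z": 0.04, "rz": 0.24}, {"x": -0.63, "y": 0.68, "z": 0.05, "rz": 0.23}, {"x": -0.62, "y": 0.69, "z": 0.04, "rz": 0.24}, {"x": -0.61, "y": 0.7, "z": 0.05, "rz": 0.24}, {"x": -0.59, "y": 0.71, "z": 0.04, "rz": 0.23}, {"x": -0.59, "y": 0.72, "z": 0.05, "rz": 0.24}, {"x": -0.57, "y": 0.73, "z": 0.04, "rz": 0.23}, {"x": -0.56, "y": 0.74, "z": 0.05, "rz": 0.24}, {"x": -0.55, "y": 0.75, "z": 0.04, "rz": 0.23}, {"x": -0.54, "y": 0.76, "z": 0.05, "rz": 0.24}]
4 [{"x": -0.52, "y": 0.77, "z": 0.04, "ry": -0.01, "rz": 0.23}, {"x": -0.51, "y": 0.77, "z": 0.05, "rx": 0.01, "rz": 0.24}, {"x": -0.5, "y": 0.79, "z": 0.04, "rz": 0.23}, {"x": -0.49, "y": 0.79, "z": 0.05, "rz": 0.24}]
end [ 0.55   -0.115   0.1999] [-1.7999e+02  2.0000e-02 -1.7700e+02]
```

```bash
python3 - <<'E'
s=open('plan.py').read(); i=s.index('def plan('); j=s.index('def tool(')
new='''def T4(p,q):
    T=np.eye(4);T[:3,:3]=q.as_matrix();T[:3,3]=p;return T
def plan(ways,commit=True):
    "each way -> n equal rows (a screw motion), rounded to 2 decimals"
    p,q=load()
    for P,Q,mm,dg in ways:
        D=np.linalg.inv(T4(p,q))@T4(P,Q)
        ang=np.degrees(np.linalg.norm((q.inv()*Q).as_rotvec()))
        n=max(1,math.ceil(np.linalg.norm(np.array(P)-p)*1000/mm),math.ceil(ang/dg))
        E=expm(np.real(logm(D))/n)
        d=np.round(E[:3,3]/.025,2); w=np.round(R.from_matrix(E[:3,:3]).as_rotvec(degrees=True)/4,2)
        assert abs(d).max()<=1 and abs(w).max()<=1,(d,w)
        for _ in range(n): p=p+q.apply(d*.025); q=q*R.from_rotvec(w*4,degrees=True)
        print(n,'x',{k:float(v) for k,v in zip(('x','y','z','rx','ry','rz'),[*d,*w]) if v},'->',p.round(4),q.as_euler('xyz',degrees=True).round(2),'err mm',(1000*(P-p)).round(1))
    if commit: save(p,q)
'''
open('plan.py','w').write('from scipy.linalg import logm,expm\n'+s[:i]+new+s[j:])
E
rm -f cmd.json
python3 - <<'E'
from plan import *
plan([([.55,-.115,.2],tool(3),24,3.9)])
E
```

```text
24 x {'x': -0.63, 'y': 0.69, 'z': 0.05, 'rz': 0.24} -> [ 0.552  -0.1166  0.1974] [ 1.7994e+02 -4.0000e-02 -1.7744e+02] err mm [-2.   1.6  2.6]
```

Request:
play_rows([
  {"x": -0.63,"y": 0.69,"z": 0.05,"rz": 0.24},
  {"x": -0.63,"y": 0.69,"z": 0.05,"rz": 0.24},
  {"x": -0.63,"y": 0.69,"z": 0.05,"rz": 0.24},
  {"x": -0.63,"y": 0.69,"z": 0.05,"rz": 0.24},
  {"x": -0.63,"y": 0.69,"z": 0.05,"rz": 0.24},
  {"x": -0.63,"y": 0.69,"z": 0.05,"rz": 0.24},
  {"x": -0.63,"y": 0.69,"z": 0.05,"rz": 0.24},
  {"x": -0.63,"y": 0.69,"z": 0.05,"rz": 0.24},
  {"x": -0.63,"y": 0.69,"z": 0.05,"rz": 0.24},
  {"x": -0.63,"y": 0.69,"z": 0.05,"rz": 0.24},
  {"x": -0.63,"y": 0.69,"z": 0.05,"rz": 0.24},
  {"x": -0.63,"y": 0.69,"z": 0.05,"rz": 0.24},
])

```text
$.motion[0]: bad value
```

Request:
play_rows([
  {"x": -0.63,"y": 0.69,"z": 0.05,"rz": 0.24},
  {"x": -0.63,"y": 0.69,"z": 0.05,"rz": 0.24},
  {"x": -0.63,"y": 0.69,"z": 0.05,"rz": 0.24},
  {"x": -0.63,"y": 0.69,"z": 0.05,"rz": 0.24},
  {"x": -0.63,"y": 0.69,"z": 0.05,"rz": 0.24},
  {"x": -0.63,"y": 0.69,"z": 0.05,"rz": 0.24},
  {"x": -0.63,"y": 0.69,"z": 0.05,"rz": 0.24},
  {"x": -0.63,"y": 0.69,"z": 0.05,"rz": 0.24},
  {"x": -0.63,"y": 0.69,"z": 0.05,"rz": 0.24},
  {"x": -0.63,"y": 0.69,"z": 0.05,"rz": 0.24},
  {"x": -0.63,"y": 0.69,"z": 0.05,"rz": 0.24},
  {"x": -0.63,"y": 0.69,"z": 0.05,"rz": 0.24},
  {},
])

```text
$.motion[0]: bad value
```

```bash
python3 - <<'E'
from h import *
import json
o=ctrl.get_obs();c=cams.get_calibration('wrist');im=cams.snapshot('wrist')
print(o['clock'],o['tool_pos'],o['orientation'],o['joint_pos'])
c={k:np.array(v).tolist() for k,v in c.items()};print(c)
json.dump(c,open('wc1.json','w'));cv2.imwrite('pics/w1.png',im)
cv2.imwrite('pics/w1v.png',cv2.convertScaleAbs(cv2.resize(im,None,fx=1.25,fy=1.25),alpha=1.3))
E
```

```text
0.15 [ 0.29147146 -0.60842933  0.22584989] [ 1.79928173e+02 -7.81711094e-03 -1.54404935e+02] [-4.78935940e+01  2.05821074e+01  6.47178603e-01 -1.37359800e-02
 -7.01361581e+01 -1.65066709e+01]
{'vertical_fov': 67.99947473853129, 'cx': 318.46577639460185, 'cy': 197.49233733596571, 'position': [0.22842690429055226, -0.6378386460945454, 0.38522980541485197], 'rotation': [-15.204053902430934, -0.08820879335353463, 115.5897683489007]}
```

View pics/w1v.png

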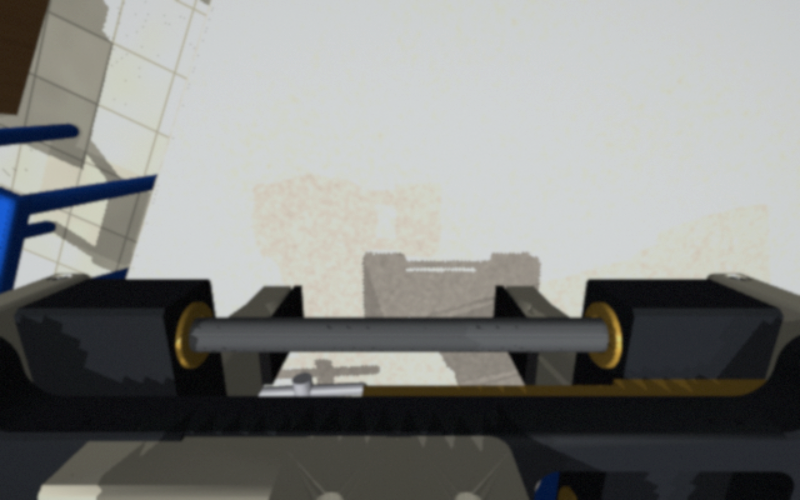

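```bash
rm -f cmd.json
sed -i "s/\[\*d,\*w\]) if v}/[*d,*w])}/" plan.py
python3 - <<'E'
from plan import *
plan([([.44,-.115,.21],tool(3),24,3.9)])
E
```

```text
22 x {'x': -0.49, 'y': 0.8, 'z': 0.03, 'rx': 0.0, 'ry': -0.0, 'rz': 0.26} -> [ 0.4402 -0.1183  0.2108] [ 1.7995e+02 -3.0000e-02 -1.7729e+02] err mm [-0.2  3.3 -0.8]
```

Request:
play_rows([
  {"x": 0,"y": 0,"z": 0,"rx": 0,"ry": 0,"rz": 0},
])

```text
clock: 0.32
tool_pos: [0.2916, -0.6086, 0.2263]
orientation: [180.0, -0.0, -154.4]
force: [0.0, 0.7, 0.0]
opening: 0.0874
gripper_force: 0.0
```

Request:
play_rows([
  {"x": -0.49,"y": 0.8,"z": 0.03,"rx": 0,"ry": 0,"rz": 0.26},
  {"x": -0.49,"y": 0.8,"z": 0.03,"rx": 0,"ry": 0,"rz": 0.26},
  {"x": -0.49,"y": 0.8,"z": 0.03,"rx": 0,"ry": 0,"rz": 0.26},
  {"x": -0.49,"y": 0.8,"z": 0.03,"rx": 0,"ry": 0,"rz": 0.26},
  {"x": -0.49,"y": 0.8,"z": 0.03,"rx": 0,"ry": 0,"rz": 0.26},
  {"x": -0.49,"y": 0.8,"z": 0.03,"rx": 0,"ry": 0,"rz": 0.26},
  {"x": -0.49,"y": 0.8,"z": 0.03,"rx": 0,"ry": 0,"rz": 0.26},
  {"x": -0.49,"y": 0.8,"z": 0.03,"rx": 0,"ry": 0,"rz": 0.26},
  {"x": -0.49,"y": 0.8,"z": 0.03,"rx": 0,"ry": 0,"rz": 0.26},
  {"x": -0.49,"y": 0.8,"z": 0.03,"rx": 0,"ry": 0,"rz": 0.26},
  {"x": -0.49,"y": 0.8,"z": 0.03,"rx": 0,"ry": 0,"rz": 0.26},
])

```text
clock: 1.7
tool_pos: [0.3413, -0.3552, 0.2184]
orientation: [-180.0, 0.0, -165.9]
force: [-0.7, -0.4, -0.0]
opening: 0.0877
gripper_force: 0.0
```

Request:
play_rows([
  {"x": -0.49,"y": 0.8,"z": 0.03,"rx": 0,"ry": 0,"rz": 0.26},
  {"x": -0.49,"y": 0.8,"z": 0.03,"rx": 0,"ry": 0,"rz": 0.26},
  {"x": -0.49,"y": 0.8,"z": 0.03,"rx": 0,"ry": 0,"rz": 0.26},
  {"x": -0.49,"y": 0.8,"z": 0.03,"rx": 0,"ry": 0,"rz": 0.26},
  {"x": -0.49,"y": 0.8,"z": 0.03,"rx": 0,"ry": 0,"rz": 0.26},
  {"x": -0.49,"y": 0.8,"z": 0.03,"rx": 0,"ry": 0,"rz": 0.26},
  {"x": -0.49,"y": 0.8,"z": 0.03,"rx": 0,"ry": 0,"rz": 0.26},
  {"x": -0.49,"y": 0.8,"z": 0.03,"rx": 0,"ry": 0,"rz": 0.26},
  {"x": -0.49,"y": 0.8,"z": 0.03,"rx": 0,"ry": 0,"rz": 0.26},
  {"x": -0.49,"y": 0.8,"z": 0.03,"rx": 0,"ry": 0,"rz": 0.26},
  {"x": -0.49,"y": 0.8,"z": 0.03,"rx": 0,"ry": 0,"rz": 0.26},
  {"x": 0,"y": 0,"z": 0,"rx": 0,"ry": 0,"rz": 0},
])

```text
clock: 3.2
tool_pos: [0.4404, -0.1171, 0.2101]
orientation: [180.0, 0.0, -177.2]
force: [-0.2, -0.2, 0.0]
opening: 0.0879
gripper_force: 0.0
```

```bash
python3 - <<'E'
from h import *
import json
o=ctrl.get_obs();c=cams.get_calibration('wrist');im=cams.snapshot('wrist')
print(o['clock'],o['tool_pos'],o['orientation'],o['joint_pos'])
c={k:np.array(v).tolist() for k,v in c.items()};print(c)
json.dump(c,open('wc1.json','w'));cv2.imwrite('pics/w1.png',im)
cv2.imwrite('pics/w1v2.png',cv2.convertScaleAbs(cv2.resize(im,None,fx=1.25,fy=1.25),alpha=1.3))
E
```

```text
3.2 [ 0.44037019 -0.11714478  0.21012389] [ 1.79997490e+02  1.55944359e-02 -1.77183065e+02] [ 9.99471312e+00  1.03291741e-01 -2.71414239e+01 -6.09707853e-04
 -6.27394984e+01 -9.71774984e+01]
{'vertical_fov': 67.99947473853129, 'cx': 318.46577639460185, 'cy': 197.49233733596571, 'position': [0.37034653469030965, -0.1194291960569935, 0.369478823980784], 'rotation': [-15.219126104959416, -0.025053666494652394, 92.81201666087543]}
```

View pics/w1v2.png

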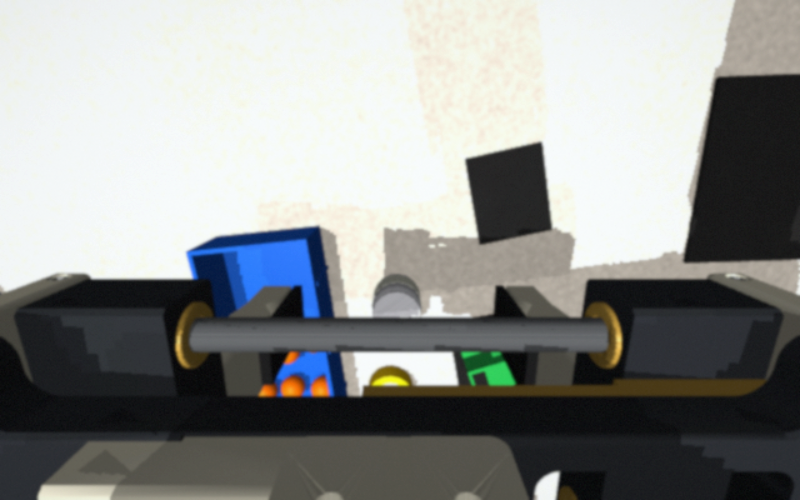

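The wrist camera sees the table behind the tool, so the fingers block the bin and most of the scoop. In this view (up is towards the robot) the bin's rear corner shows at about (190,245) to (320,228). The fixed cameras will have to do; I'll fit edges in top0 and side0.

```bash
python3 - <<'E'
from h import *
for n in ('top','side'):
    im=cv2.imread(f'pics/{n}0.png')
    m=mask(im,(105,110,25),(128,255,255)); m=cv2.morphologyEx(m,cv2.MORPH_CLOSE,np.ones((5,5)))
    g=mask(im,(50,80,30),(85,255,255))
    c=cams.get_calibration(n)
    for b in blobs(m,3000):
        x,y,w,h=cv2.boundingRect(b)
        if (n=='top' and 390<x<410) or (n=='side' and 300<x<340): print(n,'bin',cv2.approxPolyDP(cv2.convexHull(b),2,True)[:,0].tolist())
    for b in blobs(g,150): print(n,'green',cv2.contourArea(b),cv2.approxPolyDP(b,1.5,True)[:,0].tolist())
    ro=im[150:300,150:270] if n=='top' else im
    hsv=cv2.cvtColor(im,cv2.COLOR_BGR2HSV)
    t=cv2.inRange(hsv,(0,0,20),(180,60,110))
    for b in blobs(t,1000):
        print(n,'grey',cv2.contourArea(b),cv2.approxPolyDP(cv2.convexHull(b),3,True)[:,0].tolist())
im=cv2.imread('pics/side0.png')
a=cv2.resize(im[105:250,285:450],None,fx=4.8,fy=4.1,interpolation=cv2.INTER_CUBIC)
cv2.imwrite('pics/crop2.png',cv2.resize(im[120:250,270:450],None,fx=4.4,fy=4.4,interpolation=cv2.INTER_CUBIC))
E
```

```text
top bin [[399, 171], [441, 171], [449, 175], [456, 280], [403, 279]]
top green 1049.0 [[342, 200], [334, 201], [330, 191], [308, 195], [309, 206], [302, 208], [306, 228], [311, 229], [324, 224], [321, 214], [326, 207], [329, 212], [329, 224], [344, 221]]
top grey 2121.5 [[515, 200], [552, 187], [591, 185], [610, 304], [582, 309], [556, 299], [512, 204]]
top grey 2557.5 [[342, 175], [348, 228], [302, 232], [297, 179]]
top grey 32274.0 [[589, 363], [515, 387], [189, 399], [165, 320], [176, 241], [384, 163], [398, 170], [575, 324]]
top grey 3347.5 [[204, 158], [259, 168], [250, 222], [193, 211]]
top grey 10694.5 [[0, 68], [112, 122], [135, 142], [107, 206], [0, 172]]
top grey 4639.0 [[364, 42], [383, 66], [384, 80], [378, 95], [347, 116], [321, 113], [305, 95], [307, 70], [317, 54], [330, 44], [342, 40]]
side bin [[317, 165], [324, 151], [342, 131], [424, 151], [410, 192]]
side green 709.5 [[322, 201], [319, 212], [307, 212], [303, 228], [313, 229], [314, 236], [334, 238], [340, 210], [337, 210], [337, 221], [328, 220], [326, 218], [327, 201]]
side grey 3280.5 [[136, 398], [20, 399], [96, 344]]
side grey 7878.0 [[323, 301], [409, 342], [386, 399], [334, 399], [283, 370]]
side grey 1056.0 [[301, 284], [263, 332], [216, 303], [209, 288], [299, 272]]
side grey 1271.0 [[298, 270], [288, 282], [222, 294], [211, 287], [251, 246]]
side grey 1038.0 [[415, 242], [410, 268], [370, 258], [377, 233]]
side grey 33999.5 [[639, 0], [639, 398], [572, 399], [551, 382], [538, 357], [528, 308], [533, 18], [539, 1]]
side grey 59551.0 [[491, 66], [483, 76], [0, 282], [0, 0], [345, 0]]
```

View pics/crop2.png

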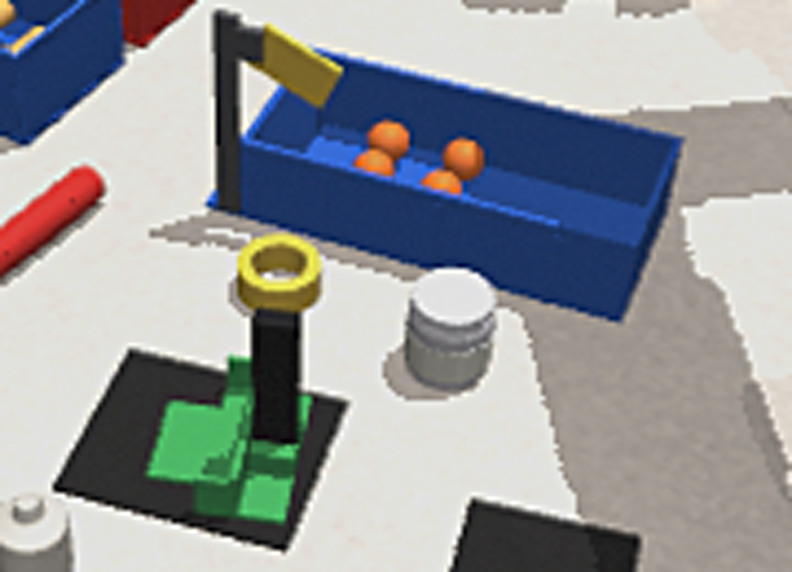

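The side crop shows the strike plate on its dark post over the far near-side corner of the bin. The bin's rear foot corner is at about (411,193) and its far rear rim corner at about (425,151). The scoop stands upright on the mat with its nose to the left. I'll fit the lines to sub-pixel and check them against the given sizes.

```bash
cat > meas.py <<'E'
from h import *
def binmask(im):
    m=mask(im,(105,110,25),(128,255,255)); return cv2.morphologyEx(m,cv2.MORPH_CLOSE,np.ones((5,5)))
def edge_pts(b,a,e,tol=2.5,margin=.12):
    "contour points near segment a-e, pushed half a pixel outward"
    a,e=np.array(a,float),np.array(e,float);d=(e-a);L=np.linalg.norm(d);d/=L;n=np.array([-d[1],d[0]])
    P=b[:,0].astype(float); cen=P.mean(0); n=n if n@(a-cen)>0 else -n
    t=(P-a)@d;s=(P-a)@n
    return P[(t>margin*L)&(t<(1-margin)*L)&(abs(s)<tol)]+.5*n
def line(c,pts,z):
    W=onz(c,pts,z)[:,:2]; vx,vy,x,y=cv2.fitLine(W.astype(np.float32),cv2.DIST_HUBER,0,1e-4,1e-4).ravel()
    return np.array([x,y]),np.array([vx,vy]),W
E
python3 - <<'E'
from meas import *
S={'top':[('R',(449,175),(456,280),.058),('L',(399,171),(403,279),0.),('B',(403,279),(456,280),0.)],
'side':[('R',(342,131),(424,151),.058),('L',(317,165),(410,192),0.),('B',(410,192),(424,151),0.)]}
for n in S:
    im=cv2.imread(f'pics/{n}0.png');c=cams.get_calibration(n)
    b=[q for q in blobs(binmask(im),3000) if cv2.pointPolygonTest(q,(425,228) if n=='top' else (370,155),False)>=0][0]
    for k,a,e,z in S[n]:
        p,v,W=line(c,edge_pts(b,a,e),z); v=v*np.sign(v[np.argmax(abs(v))]); yaw=np.degrees(np.arctan2(v[1],v[0]))
        # y at x=.58 for sides
        out=p+v*(.58-p[0])/v[0] if k!='B' else p
        print(n,k,len(W),'yaw',round(yaw,2),out.round(4))
c=cams.get_calibration('top')
for nm,uv,z in (('noseR',(330,190.5),.007),('noseL',(307.5,195),.007),('rearR',(344.5,221.5),.007),('rearL',(307,229.5),.007)): print(nm,onz(c,uv,z)[0].round(4))
print('mat',onz(c,[[342,175],[348,228],[302,232],[297,179]],.004).round(4)[:,:2].tolist(),onz(c,[[342,175],[348,228],[302,232],[297,179]],.004).mean(0))
print('tray',onz(c,[[204,158],[259,168],[250,222],[193,211]],.05).round(3)[:,:2].tolist(), onz(c,[[204,158],[259,168],[250,222],[193,211]],.05).mean(0))
# strike plate / handle
for n in S:
    im=cv2.imread(f'pics/{n}0.png');y=mask(im,(22,120,60),(34,255,255))
    for b in blobs(y,25): print(n,'yellow',cv2.approxPolyDP(b,1.2,True)[:,0].tolist())
# handle top in both
ct,cs=cams.get_calibration('top'),cams.get_calibration('side')
E
```

```text
top R 80 yaw 8.89 [ 0.58   -0.2842]
top L 83 yaw 8.84 [ 0.58   -0.1801]
top B 40 yaw 99.2 [ 0.4627 -0.2624]
side R 63 yaw 8.12 [ 0.58   -0.2819]
side L 71 yaw 9.24 [ 0.58   -0.1767]
side B 32 yaw 100.78 [ 0.4652 -0.2755]
noseR [ 0.6328 -0.0046  0.007 ]
noseL [0.6134 0.0463 0.007 ]
rearR [ 0.5648 -0.0492  0.007 ]
rearL [0.5323 0.0341 0.007 ]
mat [[0.6758, -0.0272], [0.5515, -0.0597], [0.525, 0.0447], [0.6487, 0.0777]] [0.60023758 0.00885507 0.004     ]
tray [[0.652, 0.293], [0.649, 0.164], [0.523, 0.16], [0.527, 0.29]] [0.5875693  0.22670671 0.05      ]
top yellow [[374, 188], [368, 195], [368, 201], [374, 207], [381, 207], [388, 199], [387, 192], [381, 188]]
top yellow [[415, 170], [413, 177], [413, 191], [415, 184]]
top yellow [[410, 96], [414, 98], [413, 100], [415, 102], [432, 104], [432, 102], [425, 100], [426, 97], [415, 95]]
top yellow [[420, 85], [420, 87], [439, 90], [440, 88]]
side yellow [[327, 174], [324, 178], [325, 188], [338, 190], [341, 187], [341, 176], [335, 173]]
side yellow [[330, 126], [330, 133], [327, 134], [342, 143], [347, 135]]
```

```bash
python3 - <<'E'
from meas import *
from scipy.optimize import least_squares
ct,cs=cams.get_calibration('top'),cams.get_calibration('side')
F=[(cs,(-134,53,0),(410.7,192.8)),(cs,(-134,-53,58),(425.2,151.2)),(cs,(55,50,94),(342.5,143.5)),(cs,(43.8,50,121.8),(347.5,134.8)),
(ct,(-134,-53,58),(456.5,280.7)),(ct,(-134,53,0),(402.5,279.7)),(ct,(55,48,94),(413.3,191.5))]
def W(x,P): 
    a=x[2];e=np.array([[np.cos(a),-np.sin(a)],[np.sin(a),np.cos(a)]]);P=np.array(P)/1000
    return np.r_[x[:2]+e@P[:2],P[2]]
def res(x): return np.concatenate([proj(c,W(x,P))[0]-uv for c,P,uv in F])
s=least_squares(res,[.593,-.229,np.radians(8.9)],loss='soft_l1')
print('bin',s.x[:2],np.degrees(s.x[2]));print(res(s.x).reshape(-1,2).round(1).tolist())
for cc in (cs,ct):
    f=lambda x:np.concatenate([proj(c,W(x,P))[0]-uv for c,P,uv in F if c is cc]); q=least_squares(f,[.593,-.229,np.radians(8.9)]).x; print(q[:2],np.degrees(q[2]))
# balls
im=cv2.imread('pics/top0.png')
a=s.x[2]; e=np.array([[np.cos(a),-np.sin(a)],[np.sin(a),np.cos(a)]])
for b in blobs(mask(im,(5,150,80),(18,255,255)),20):
    p=onz(ct,cv2.minEnclosingCircle(b)[0],.017)[0]; print('ball',(1000*e.T@(p[:2]-s.x[:2])).round())
# scoop handle
t=np.radians(21);o=np.array([.577,.0032])
def S(x,y,z): return np.r_[o+x/1000*np.array([np.cos(t),np.sin(t)])+y/1000*np.array([-np.sin(t),np.cos(t)]),.004+z/1000]
for n,c,roi in (('top',ct,(310,195,30,35)),('side',cs,(318,185,30,45))):
    im=cv2.imread(f'pics/{n}0.png');x,y,w,h=roi
    v=im.max(2)[y:y+h,x:x+w]; m=(v<40).astype(np.uint8)*255
    for b in blobs(m,15): print(n,'dark',(cv2.approxPolyDP(cv2.convexHull(b),1,True)[:,0]+[x,y]).tolist())
    print(n,'handle top corners',proj(c,[S(-28,-6,102),S(-28,6,102),S(-4,6,102),S(-4,-6,102)]).round(1).tolist())
    print(n,'back base',proj(c,[S(-28,0,18),S(-4,0,18)]).round(1).tolist(),'nose',proj(c,[S(47,-27,3),S(47,27,3)]).round(1).tolist(),'rear',proj(c,[S(-28,-45,0),S(-28,45,0)]).round(1).tolist())
E
```

```text
bin [ 0.59221696 -0.23282099] 7.581806078260112
[[-0.4, -0.4], [0.0, -0.7], [0.2, -0.7], [-0.3, -0.1], [0.8, 1.2], [-0.9, 0.7], [-0.9, -0.9]]
[ 0.59111135 -0.23117605] 7.699489703817969
[ 0.59317315 -0.23359919] 7.471235764037718
ball [-16.  33.]
ball [ -7. -32.]
ball [-6.  4.]
ball [ 42. -30.]
ball [39.  3.]
ball [42. 34.]
top dark [[339, 223], [338, 228], [310, 229], [325, 208]]
top dark [[339, 195], [338, 201], [334, 201], [332, 195]]
top handle top corners [[330.1, 217.2], [324.5, 218.4], [322.0, 207.3], [327.7, 206.1]]
top back base [[325.9, 223.5], [323.7, 213.4]] nose [[330.1, 191.4], [307.8, 196.0]] rear [[344.4, 220.8], [306.7, 228.5]]
side dark [[337, 191], [337, 220], [327, 219], [328, 191]]
side handle top corners [[338.7, 189.9], [337.7, 193.7], [326.6, 192.2], [327.7, 188.4]]
side back base [[337.6, 218.4], [327.3, 216.9]] nose [[308.7, 210.0], [303.2, 226.6]] rear [[340.8, 209.9], [333.8, 238.4]]
```

Line fits give yaw of about 8.9° and corner fits about 7.6°, so the bin's yaw isn't settled. One look from beyond, with the wrist camera looking back at the strike end and the scoop, should settle it.

Request:
play_rows([
  {"x": -1,"y": 0,"z": 0,"rx": 0,"ry": 0,"rz": 0},
  {"x": -1,"y": 0,"z": 0,"rx": 0,"ry": 0,"rz": 0},
  {"x": -1,"y": 0,"z": 0,"rx": 0,"ry": 0,"rz": 0},
  {"x": -1,"y": 0,"z": 0,"rx": 0,"ry": 0,"rz": 0},
  {"x": -1,"y": 0,"z": 0,"rx": 0,"ry": 0,"rz": 0},
  {"x": -1,"y": 0,"z": 0,"rx": 0,"ry": 0,"rz": 0},
  {"x": -1,"y": 0,"z": 0,"rx": 0,"ry": 0,"rz": 0},
  {"x": -1,"y": 0,"z": 0,"rx": 0,"ry": 0,"rz": 0},
  {"x": -1,"y": 0,"z": 0,"rx": 0,"ry": 0,"rz": 0},
  {"x": -1,"y": 0,"z": 0,"rx": 0,"ry": 0,"rz": 0},
  {"x": -1,"y": 0,"z": 0,"rx": 0,"ry": 0,"rz": 0},
  {"x": -1,"y": 0,"z": 0,"rx": 0,"ry": 0,"rz": 0},
  {"x": -1,"y": 0,"z": 0,"rx": 0,"ry": 0,"rz": 0},
  {"x": 0,"y": 0,"z": 0,"rx": 0,"ry": 0,"rz": 0},
])

```text
clock: 5.0
tool_pos: [0.765, -0.1036, 0.2085]
orientation: [-180.0, -0.1, -177.3]
force: [-0.4, -0.0, -0.0]
opening: 0.0878
gripper_force: 0.0
```

```bash
python3 - <<'E'
from h import *
from plan import load,save
import json
p,q=load(); save(p+q.apply([-.325,0,0]),q); print(load()[0])
o=ctrl.get_obs();c=cams.get_calibration('wrist');im=cams.snapshot('wrist')
print(o['clock'],o['tool_pos'],o['orientation'])
c={k:np.array(v).tolist() for k,v in c.items()}
json.dump(c,open('wc2.json','w'));cv2.imwrite('pics/w2.png',im)
cv2.imwrite('pics/w2v.png',cv2.convertScaleAbs(cv2.resize(im[:240],(800,300)),alpha=1.2))
E
```

```text
[ 0.764879   -0.10293938  0.2106662 ]
5.0 [ 0.76500912 -0.10358658  0.20854646] [-1.79993179e+02 -9.50624675e-02 -1.77306706e+02]
```

View pics/w2v.png

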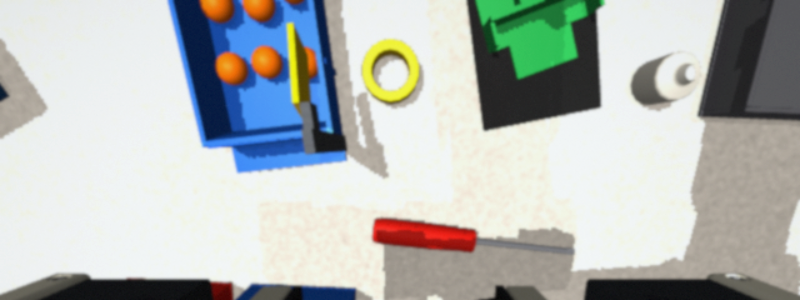

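The wrist view shows the bin's far end. In w2 pixels (viewed pixels divided by 1.25) the −y rim runs from (134,0) to (164,114) and the strike plate from about (232,18) to (243,84). The scoop nose and the mat edge are clear at (413,63) to (462,45) and (387,104) to (480,84).

```bash
cat > sub.py <<'E'
from meas import *
def subedge(im,a,e,half=4,n=40,margin=.1,sign=0):
    "strongest grey gradient across the segment a-e, sub-pixel; sign +1: brighter to the left-normal side"
    g=cv2.GaussianBlur(im,(0,0),.8).astype(np.float32).max(2)
    a,e=np.array(a,float),np.array(e,float);d=(e-a)/np.linalg.norm(e-a);nn=np.array([-d[1],d[0]])
    s=np.arange(-half,half+.01,.25); out=[]
    for t in np.linspace(margin,1-margin,n):
        P=(a+t*(e-a))+s[:,None]*nn
        v=cv2.remap(g,P[:,0].astype(np.float32)[:,None],P[:,1].astype(np.float32)[:,None],cv2.INTER_LINEAR).ravel()
        k=np.gradient(v); k=abs(k) if sign==0 else np.maximum(sign*k,0)
        i=k.argmax()
        if 1<i<len(s)-2: out.append(P[i])
    return np.array(out)
def show(c,pts,z,x0=None):
    p,v,W=line(c,pts,z); v=v*np.sign(v[0]) if abs(v[0])>abs(v[1]) else v*np.sign(v[1])
    r=np.abs((W-p)@[-v[1],v[0]]); 
    return p,v,np.degrees(np.arctan2(v[1],v[0])),np.median(r)*1000
E
python3 - <<'E'
from sub import *
import json
c=json.load(open('wc2.json'));c['position']=np.array(c['position']);im=cv2.imread('pics/w2.png')
bl=[b for b in blobs(binmask(im),2000)]
for b in bl: print(cv2.boundingRect(b),cv2.approxPolyDP(cv2.convexHull(b),1.5,True)[:,0].tolist())
b=max(bl,key=lambda b:cv2.contourArea(b) if cv2.boundingRect(b)[1]<5 else 0)
p,v,yaw,r=show(c,edge_pts(b,(134,0),(164,116)),.058);print('w R rim',yaw,r,'y at .58/.65',[(p+v*(x-p[0])/v[0])[1].round(4) for x in (.58,.65)])
y=mask(im,(22,120,60),(34,255,255))
for q in blobs(y,40): print('yellow',cv2.approxPolyDP(q,1.2,True)[:,0].tolist())
g=mask(im,(50,80,30),(85,255,255))
for q in blobs(g,150): print('green',cv2.approxPolyDP(q,1.5,True)[:,0].tolist())
k=mask(im,(0,0,0),(180,255,60))
for q in blobs(k,300): print('black',cv2.approxPolyDP(cv2.convexHull(q),2,True)[:,0].tolist())
im=cv2.imread('pics/top0.png');ct=cams.get_calibration('top')
for nm,a,e,z in (('R rim out',(449.5,177),(456.5,278),.058),('L foot',(398.5,173),(402.5,278),0.),('R floor',(439.5,188),(445,275),.004),('L rim in',(407,188),(408.5,270),.058),('rear',(404,280),(455,280.5),0.)):
    q=subedge(im,a,e); p,v,yaw,r=show(ct,q,z)
    print(nm,len(q),round(yaw,2),'rms',r.round(2),(p+v*(.58-p[0])/v[0]).round(4) if nm!='rear' else p)
E
```

```text
(135, 0, 142, 138) [[257, 0], [276, 127], [190, 137], [162, 116], [135, 0]]
w R rim 8.933157 0.23882073075904825 y at .58/.65 [np.float32(-0.2827), np.float32(-0.2717)]
yellow [[222, 297], [252, 299], [253, 294], [225, 292]]
yellow [[307, 32], [299, 36], [293, 43], [290, 51], [290, 60], [293, 69], [300, 77], [313, 82], [324, 78], [330, 72], [334, 63], [334, 51], [331, 43], [325, 36], [317, 32]]
yellow [[230, 19], [234, 81], [239, 88], [239, 82], [241, 80], [246, 80], [244, 44], [234, 20]]
green [[379, 0], [390, 41], [393, 42], [406, 38], [414, 64], [462, 46], [457, 19], [472, 12], [483, 2], [482, 0]]
black [[0, 249], [67, 221], [568, 223], [639, 254], [639, 399], [0, 399]]
black [[619, 0], [639, 95], [562, 92], [561, 85], [580, 1]]
black [[478, 0], [479, 83], [388, 102], [375, 0]]
black [[252, 0], [257, 0], [276, 119], [252, 120], [248, 84]]
black [[140, 0], [158, 0], [165, 14], [183, 103], [166, 109]]
R rim out 40 9.29 rms 0.48 [ 0.58   -0.2802]
L foot 4 -23.15 rms 1.25 [ 0.58  -0.233]
R floor 40 8.83 rms 0.79 [ 0.58   -0.2817]
L rim in 36 9.28 rms 0.42 [ 0.58   -0.1769]
rear 39 95.26 rms 1.58 [ 0.45965463 -0.26684391]
```

```bash
python3 - <<'E'
from meas import *
import json
from scipy.optimize import least_squares
c=json.load(open('wc2.json'));c['position']=np.array(c['position'])
ct,cs=cams.get_calibration('top'),cams.get_calibration('side')
F=[('s',cs,(-134,53,0),(410.7,192.8)),('s',cs,(-134,-53,58),(425.2,151.2)),('s',cs,(55,50,94),(342.5,143.5)),('s',cs,(43.8,50,121.8),(347.5,134.8)),
('t',ct,(-134,-53,58),(456.5,280.7)),('t',ct,(-134,53,0),(402.5,279.7)),('t',ct,(55,48,94),(413.3,191.5)),
('w',c,(43.8,46,121.8),(229.6,18.6)),('w',c,(43.8,50,121.8),(234.4,19.4)),('w',c,(55,50,94),(244.6,44)),('w',c,(101.4,46,112.7),(239.5,88.5))]
def W(x,P,yaw): 
    a=np.radians(yaw);e=np.array([[np.cos(a),-np.sin(a)],[np.sin(a),np.cos(a)]]);P=np.array(P)/1000
    return np.r_[x[:2]+e@P[:2],P[2]]
for yaw in (8.2,8.9):
  for sel in ('stw','s','t','w'):
    f=lambda x:np.concatenate([proj(k,W(x,P,yaw))[0]-uv for n,k,P,uv in F if n in sel])
    q=least_squares(f,[.593,-.229],loss='soft_l1').x; print(yaw,sel,q.round(4),'mid y at .58',(q[1]+(.58-q[0])*np.tan(np.radians(yaw))).round(4),f(q).reshape(-1,2).round(1).tolist())
# scoop from wrist: nose corners z .007 ; mat far corners z .004
n=onz(c,[[413.8,64.7],[462.7,46.3]],.007);print('nose',n.round(4).tolist(),'yaw',np.degrees(np.arctan2(*( (n[0]-n[1])[[0,1]]*[1,-1])[[0,1]])), np.linalg.norm(n[0]-n[1]))
m=onz(c,[[479.5,83.7],[388,103]],.004);print('mat far corners',m.round(4).tolist(),np.linalg.norm(m[0]-m[1]),m.mean(0))
E
```

```text
8.2 stw [ 0.5913 -0.2281] mid y at .58 -0.2297 [[-0.5, 0.6], [-0.4, 0.0], [-0.3, 0.6], [-0.8, 1.1], [-0.8, 1.1], [-2.4, 1.1], [-3.5, -0.6], [-2.3, 0.2], [-1.8, -1.2], [-0.5, -0.2], [3.4, 12.4]]
8.2 s [ 0.5912 -0.2308] mid y at .58 -0.2324 [[-0.0, -0.0], [0.0, -0.5], [0.2, 0.0], [-0.2, 0.6]]
8.2 t [ 0.5936 -0.233 ] mid y at .58 -0.235 [[1.6, 0.4], [-0.1, 0.4], [-1.0, -1.3]]
8.2 w [ 0.5912 -0.2272] mid y at .58 -0.2288 [[-1.2, 0.1], [-0.6, -1.2], [0.5, -0.2], [4.5, 12.3]]
8.9 stw [ 0.5919 -0.2283] mid y at .58 -0.2302 [[-0.3, 0.1], [-0.7, -0.5], [-0.4, 0.7], [-0.8, 1.2], [0.1, 0.5], [-1.6, 1.1], [-3.6, -0.6], [-2.1, 0.2], [-1.5, -1.3], [-0.1, -0.3], [4.5, 12.2]]
8.9 s [ 0.5914 -0.2302] mid y at .58 -0.232 [[0.3, -0.3], [-0.2, -0.8], [0.2, 0.3], [-0.2, 0.8]]
8.9 t [ 0.5933 -0.2318] mid y at .58 -0.2339 [[1.8, 0.1], [0.0, 0.8], [-1.9, -1.0]]
8.9 w [ 0.5919 -0.2277] mid y at .58 -0.2296 [[-1.2, 0.2], [-0.7, -1.3], [0.6, -0.3], [5.2, 12.3]]
nose [[0.633, -0.0011, 0.007], [0.6117, 0.0506, 0.007]] yaw 22.393075927826672 0.0559167335104187
mat far corners [[0.6491, 0.0781, 0.004], [0.6752, -0.025, 0.004]] 0.10630071469992869 [0.66213257 0.02655416 0.004     ]
```

```bash
cat > geo.py <<'E'
from plan import *
def load_meas():
    from plant import ctrl
    o=ctrl.get_obs(); save(np.array(o['tool_pos']),R.from_euler('xyz',o['orientation'],degrees=True)); return o
E
python3 - <<'E'
from geo import *
load_meas()
plan([([.563,-.0014,.15],tool(21.5),24,3.9),([.563,-.0014,.071],tool(21.5),20,3.9)])
E
```

```text
10 x {'x': 0.71, 'y': 0.56, 'z': 0.24, 'rx': 0.0, 'ry': -0.0, 'rz': -0.47} -> [ 0.5638 -0.0009  0.1492] [ 1.7997e+02 -9.0000e-02 -1.5851e+02] err mm [-0.8 -0.5  0.8]
4 x {'x': 0.01, 'y': -0.0, 'z': 0.78, 'rx': 0.0, 'ry': -0.01, 'rz': -0.0} -> [ 0.5629 -0.0013  0.0712] [ 1.7997e+02  7.0000e-02 -1.5851e+02] err mm [ 0.1 -0.1 -0.2]
```

Request:
play_rows([
  {"x": 0.71,"y": 0.56,"z": 0.24,"rx": 0,"ry": 0,"rz": -0.47},
  {"x": 0.71,"y": 0.56,"z": 0.24,"rx": 0,"ry": 0,"rz": -0.47},
  {"x": 0.71,"y": 0.56,"z": 0.24,"rx": 0,"ry": 0,"rz": -0.47},
  {"x": 0.71,"y": 0.56,"z": 0.24,"rx": 0,"ry": 0,"rz": -0.47},
  {"x": 0.71,"y": 0.56,"z": 0.24,"rx": 0,"ry": 0,"rz": -0.47},
  {"x": 0.71,"y": 0.56,"z": 0.24,"rx": 0,"ry": 0,"rz": -0.47},
  {"x": 0.71,"y": 0.56,"z": 0.24,"rx": 0,"ry": 0,"rz": -0.47},
  {"x": 0.71,"y": 0.56,"z": 0.24,"rx": 0,"ry": 0,"rz": -0.47},
  {"x": 0.71,"y": 0.56,"z": 0.24,"rx": 0,"ry": 0,"rz": -0.47},
  {"x": 0.71,"y": 0.56,"z": 0.24,"rx": 0,"ry": 0,"rz": -0.47},
  {"x": 0,"y": 0,"z": 0,"rx": 0,"ry": 0,"rz": 0},
  {"x": 0,"y": 0,"z": 0,"rx": 0,"ry": 0,"rz": 0},
])

```text
clock: 6.55
tool_pos: [0.5642, -0.0005, 0.1508]
orientation: [-180.0, 0.1, -158.5]
force: [0.0, -0.9, 0.1]
opening: 0.0878
gripper_force: 0.0
```

```bash
python3 - <<'E'
from h import *
from plan import tool
o=ctrl.get_obs();print(o['clock'],o['tool_pos'],o['orientation'])
a=cams.snapshot('side');c=cams.get_calibration('side')
# handle + finger tips in the side view
print(proj(c,[o['tool_pos'],[.563,-.0014,.106],[.563,-.0014,.03]]).round(1).tolist())
cv2.imwrite('pics/s1.png',cv2.resize(a[90:260,220:440],None,fx=3.5,fy=3.5,interpolation=cv2.INTER_CUBIC))
E
```

```text
6.55 [ 5.64237679e-01 -5.15335726e-04  1.50791230e-01] [-1.79982653e+02  6.75713689e-02 -1.58490998e+02]
[[331.4, 175.4], [332.0, 191.2], [331.8, 215.4]]
```

View pics/s1.png

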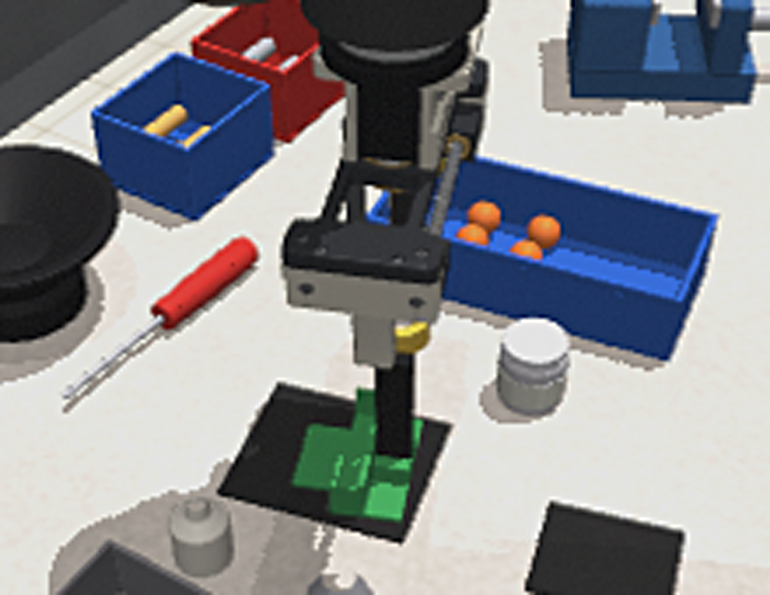

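The open fingers straddle the handle: its centre is at about column 332.6 against 332.0 predicted. Next I descend and close.

Request:
play_rows([
  {"x": 0.01,"y": 0,"z": 0.8,"rx": 0,"ry": 0,"rz": 0},
  {"x": 0.01,"y": 0,"z": 0.8,"rx": 0,"ry": 0,"rz": 0},
  {"x": 0.01,"y": 0,"z": 0.8,"rx": 0,"ry": 0,"rz": 0},
  {"x": 0.01,"y": 0,"z": 0.8,"rx": 0,"ry": 0,"rz": 0},
  {"x": 0,"y": 0,"z": 0,"rx": 0,"ry": 0,"rz": 0},
])

```text
clock: 7.22
tool_pos: [0.5625, -0.0011, 0.0687]
orientation: [180.0, -0.2, -158.5]
force: [-0.2, 0.3, -0.2]
opening: 0.0878
gripper_force: 0.0
```

Request:
play_rows([
  {"x": 0,"y": 0,"z": 0,"rx": 0,"ry": 0,"rz": 0},
  {"x": 0,"y": 0,"z": 0,"rx": 0,"ry": 0,"rz": 0},
  {"x": 0,"y": 0,"z": 0,"rx": 0,"ry": 0,"rz": 0},
  {"x": 0,"y": 0,"z": 0,"rx": 0,"ry": 0,"rz": 0},
  {"x": 0,"y": 0,"z": 0,"rx": 0,"ry": 0,"rz": 0},
  {"x": 0,"y": 0,"z": 0,"rx": 0,"ry": 0,"rz": 0},
  {"x": 0,"y": 0,"z": 0,"rx": 0,"ry": 0,"rz": 0},
  {"x": 0,"y": 0,"z": 0,"rx": 0,"ry": 0,"rz": 0},
], fingers=-1)

```text
clock: 8.22
tool_pos: [0.5632, -0.0005, 0.07]
orientation: [180.0, -0.0, -158.5]
force: [0.7, -1.3, 1.3]
opening: 0.0133
gripper_force: 0.6
```

```bash
cat >> geo.py <<'E'
BYAW=8.8; B0=np.array([.592,-.2295]); GX=-16.; GZ=.066   # TCP in scoop frame: x GX mm, z GZ m
def bin2w(x,y=0):
    a=np.radians(BYAW); return B0+np.array([[np.cos(a),-np.sin(a)],[np.sin(a),np.cos(a)]])@np.array([x,y])/1000
def tcp(xo,yo,zo,up=0,yaw=None,frame=bin2w):
    "TCP for scoop origin at bin (xo,yo) mm, height zo mm (underside), nose-up deg"
    u=np.radians(up); dx=GX*np.cos(u)-GZ*1000*np.sin(u); dz=GX*np.sin(u)+GZ*1000*np.cos(u)
    return np.r_[frame(xo+dx,yo),(zo+dz)/1000]
def from_tcp(P,up=0):
    a=np.radians(BYAW); u=np.radians(up); q=np.array([[np.cos(a),np.sin(a)],[-np.sin(a),np.cos(a)]])@(np.array(P[:2])-B0)*1000
    return q[0]-(GX*np.cos(u)-GZ*1000*np.sin(u)),q[1],P[2]*1000-(GX*np.sin(u)+GZ*1000*np.cos(u))
E
python3 - <<'E'
from geo import *
o=load_meas(); p=o['tool_pos']
a=tcp(-85,0,90)
plan([([p[0],p[1],.16],tool(21.5),20,3.9),(a,tool(BYAW),24,3.9),(tcp(-85,0,14),tool(BYAW),20,3.9)])
E
```

```text
5 x {'x': 0.0, 'y': 0.0, 'z': -0.72, 'rx': 0.0, 'ry': -0.0, 'rz': 0.0} -> [ 5.632e-01 -5.000e-04  1.600e-01] [ 180.     -0.   -158.48] err mm [-0. -0. -0.]
11 x {'x': 0.49, 'y': -0.79, 'z': 0.01, 'rx': -0.0, 'ry': -0.0, 'rz': 0.29} -> [ 0.4925 -0.2457  0.1573] [-180.     -0.   -171.24] err mm [-0.3  0.7 -1.3]
4 x {'x': 0.0, 'y': 0.01, 'z': 0.77, 'rx': -0.0, 'ry': -0.0, 'rz': -0.0} -> [ 0.4923 -0.2447  0.0803] [-180.     -0.   -171.24] err mm [-0.1 -0.3 -0.3]
```

Request:
play_rows([
  {"x": 0,"y": 0,"z": 0,"rx": 0,"ry": 0,"rz": 0},
  {"x": 0,"y": 0,"z": 0,"rx": 0,"ry": 0,"rz": 0},
])

```text
clock: 8.48
tool_pos: [0.5632, -0.0006, 0.0701]
orientation: [-180.0, -0.0, -158.5]
force: [-0.7, -0.1, -0.2]
opening: 0.0116
gripper_force: 30.0
```

Gripped at 11.6 mm and 30 N. Next I lift and carry it to above the bin's rear end.

Request:
play_rows([
  {"x": 0,"y": 0,"z": -0.72,"rx": 0,"ry": 0,"rz": 0},
  {"x": 0,"y": 0,"z": -0.72,"rx": 0,"ry": 0,"rz": 0},
  {"x": 0,"y": 0,"z": -0.72,"rx": 0,"ry": 0,"rz": 0},
  {"x": 0,"y": 0,"z": -0.72,"rx": 0,"ry": 0,"rz": 0},
  {"x": 0,"y": 0,"z": -0.72,"rx": 0,"ry": 0,"rz": 0},
  {"x": 0.49,"y": -0.79,"z": 0,"rx": 0,"ry": 0,"rz": 0.29},
  {"x": 0.49,"y": -0.79,"z": 0,"rx": 0,"ry": 0,"rz": 0.29},
  {"x": 0.49,"y": -0.79,"z": 0,"rx": 0,"ry": 0,"rz": 0.29},
  {"x": 0.49,"y": -0.79,"z": 0,"rx": 0,"ry": 0,"rz": 0.29},
  {"x": 0.49,"y": -0.79,"z": 0,"rx": 0,"ry": 0,"rz": 0.29},
  {"x": 0.49,"y": -0.79,"z": 0,"rx": 0,"ry": 0,"rz": 0.29},
  {"x": 0.49,"y": -0.79,"z": 0,"rx": 0,"ry": 0,"rz": 0.29},
  {"x": 0.49,"y": -0.79,"z": 0,"rx": 0,"ry": 0,"rz": 0.29},
  {"x": 0.49,"y": -0.79,"z": 0,"rx": 0,"ry": 0,"rz": 0.29},
  {"x": 0.49,"y": -0.79,"z": 0,"rx": 0,"ry": 0,"rz": 0.29},
  {"x": 0.49,"y": -0.79,"z": 0,"rx": 0,"ry": 0,"rz": 0.29},
  {"x": 0,"y": 0,"z": 0,"rx": 0,"ry": 0,"rz": 0},
])

```text
clock: 10.6
tool_pos: [0.4915, -0.2466, 0.1597]
orientation: [180.0, -0.0, -171.4]
force: [-0.2, -0.7, -1.7]
opening: 0.0116
gripper_force: 30.0
```

```bash
python3 - <<'E'
from h import *
import geo
o=ctrl.get_obs();print(o['clock'],o['tool_pos'],o['orientation'],geo.from_tcp(o['tool_pos']))
top,side=cams.snapshot('top'),cams.snapshot('side')
cv2.imwrite('pics/t2.png',top);cv2.imwrite('pics/s2.png',side)
a=cv2.convertScaleAbs(cv2.resize(top[160:300,370:490],None,fx=3.3,fy=3.3,interpolation=cv2.INTER_CUBIC),alpha=1.7)
b=cv2.resize(side[110:250,310:430],None,fx=3.3,fy=3.3,interpolation=cv2.INTER_CUBIC)
cv2.imwrite('pics/two2.png',np.hstack([a,b]))
E
```

```text
10.6 [ 0.49154182 -0.24655224  0.15968723] [ 1.79975138e+02 -4.59386414e-02 -1.71360731e+02] (np.float64(-85.88437327620379), np.float64(-1.4828282497804983), np.float64(93.68723460910886))
```

View pics/two2.png

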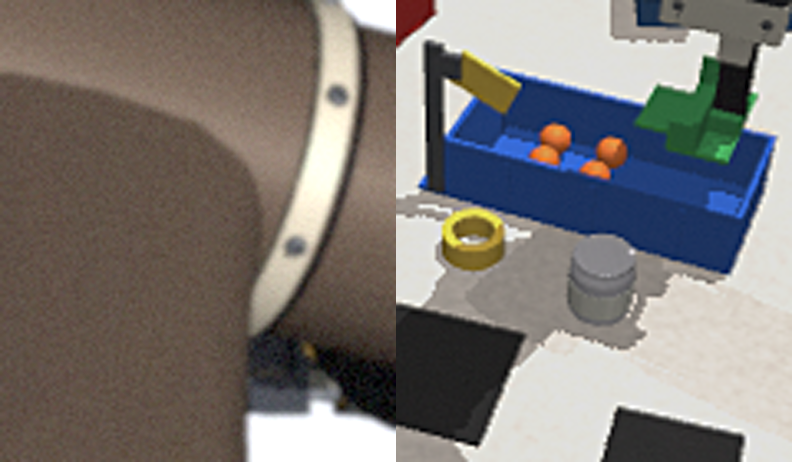

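The side view shows the scoop held level over the bin's rear half, with the balls undisturbed. The top camera is blocked by the arm. I'll use the side camera to check the scoop's place in the grip.

```bash
python3 - <<'E'
from sub import *
import geo
from plan import R
o=ctrl.get_obs();c=cams.get_calibration('side');im=cv2.imread('pics/s2.png')
g=mask(im,(50,80,30),(85,255,255))
for q in blobs(g,100): print('green',cv2.approxPolyDP(q,1.2,True)[:,0].tolist())
q=R.from_euler('xyz',o['orientation'],degrees=True)
def S(x,y,z): # scoop point -> world
    d=np.array([-(x+16),(y),-(z-66)])/1000   # tool x=-scoop x, tool y = scoop y, tool z = -scoop z
    return o['tool_pos']+q.apply(d)
for n,P in dict(nose_R=(47,-27,3),nose_L=(47,27,3),nose_Lb=(47,27,0),tongueL=(18,27,3),floorL=(18,45,0),rearL=(-28,45,0),rearLt=(-28,45,3),cheekLf=(18,45,26),rearR=(-28,-45,3)).items(): print(n,proj(c,S(*P))[0].round(1))
E
```

```text
green [[403, 127], [400, 138], [398, 139], [389, 136], [382, 147], [391, 149], [392, 155], [410, 159], [415, 145], [409, 144], [405, 141], [407, 129]]
nose_R [387.7 134.8]
nose_L [381.  146.6]
nose_Lb [380.9 147.5]
tongueL [392.4 149.4]
floorL [390.1 154.6]
rearL [408.8 159.3]
rearLt [409.  158.4]
cheekLf [391.3 145.9]
rearR [418.4 137.8]
```

```bash
sed -i 's/B0=np.array(\[.592,-.2295\])/B0=np.array([.593,-.2285])/' geo.py; python3 - <<'E'
from geo import *
o=load_meas(); print(from_tcp(o['tool_pos']))
plan([(tcp(-85,0,90),tool(BYAW),10,3.9),(tcp(-85,0,9),tool(BYAW),16,3.9),(tcp(-85,0,4),tool(BYAW),3,3)])
E
```

```text
(np.float64(-86.14104918450155), np.float64(-1.4870489212053486), np.float64(93.85196460445692))
1 x {'x': -0.05, 'y': 0.06, 'z': 0.15, 'rx': 0.0, 'ry': -0.0, 'rz': -0.02} -> [ 0.4933 -0.2439  0.1561] [ 1.7998e+02 -1.0000e-02 -1.7119e+02] err mm [-0.1 -0.  -0.1]
6 x {'x': 0.0, 'y': -0.0, 'z': 0.54, 'rx': 0.0, 'ry': -0.0, 'rz': 0.0} -> [ 0.4933 -0.2439  0.0751] [ 1.7998e+02 -1.0000e-02 -1.7119e+02] err mm [-0.1 -0.1 -0.1]
2 x {'x': 0.0, 'y': -0.0, 'z': 0.1, 'rx': 0.0, 'ry': -0.0, 'rz': 0.0} -> [ 0.4933 -0.2439  0.0701] [ 1.7998e+02 -1.0000e-02 -1.7119e+02] err mm [-0.1 -0.1 -0.1]
```

Request:
play_rows([
  {"x": -0.05,"y": 0.06,"z": 0.15,"rx": 0,"ry": 0,"rz": -0.02},
  {"x": 0,"y": 0,"z": 0.54,"rx": 0,"ry": 0,"rz": 0},
  {"x": 0,"y": 0,"z": 0.54,"rx": 0,"ry": 0,"rz": 0},
  {"x": 0,"y": 0,"z": 0.54,"rx": 0,"ry": 0,"rz": 0},
  {"x": 0,"y": 0,"z": 0.54,"rx": 0,"ry": 0,"rz": 0},
  {"x": 0,"y": 0,"z": 0.54,"rx": 0,"ry": 0,"rz": 0},
  {"x": 0,"y": 0,"z": 0.54,"rx": 0,"ry": 0,"rz": 0},
  {"x": 0,"y": 0,"z": 0,"rx": 0,"ry": 0,"rz": 0},
])

```text
clock: 11.7
tool_pos: [0.4926, -0.2439, 0.074]
orientation: [180.0, -0.1, -171.2]
force: [0.8, 0.3, -1.5]
opening: 0.0118
gripper_force: 30.0
```

Request:
play_rows([
  {"x": 0,"y": 0,"z": 0.1,"rx": 0,"ry": 0,"rz": 0},
  {"x": 0,"y": 0,"z": 0.1,"rx": 0,"ry": 0,"rz": 0},
  {"x": 0,"y": 0,"z": 0,"rx": 0,"ry": 0,"rz": 0},
])

```text
clock: 12.08
tool_pos: [0.4935, -0.244, 0.0704]
orientation: [-180.0, 0.0, -171.2]
force: [0.3, -0.3, -1.9]
opening: 0.0119
gripper_force: 30.0
```

Request:
play_rows([
  {"x": 0,"y": 0,"z": 0.04,"rx": 0,"ry": 0,"rz": 0},
  {"x": -0.3,"y": 0,"z": 0,"rx": 0,"ry": 0,"rz": 0},
  {"x": -0.3,"y": 0,"z": 0,"rx": 0,"ry": 0,"rz": 0},
  {"x": -0.3,"y": 0,"z": 0,"rx": 0,"ry": 0,"rz": 0},
  {"x": -0.3,"y": 0,"z": 0,"rx": 0,"ry": 0,"rz": 0},
])

```text
clock: 12.7
tool_pos: [0.5229, -0.2397, 0.07]
orientation: [-180.0, -0.0, -171.2]
force: [-5.8, -1.4, 7.6]
opening: 0.0119
gripper_force: 30.0
```

Request:
play_rows([
  {"x": -0.3,"y": 0,"z": -0.02,"rx": 0,"ry": 0,"rz": 0},
  {"x": -0.3,"y": 0,"z": 0,"rx": 0,"ry": 0,"rz": 0},
  {"x": -0.3,"y": 0,"z": 0,"rx": 0,"ry": 0,"rz": 0},
  {"x": -0.3,"y": 0,"z": 0,"rx": 0,"ry": 0,"rz": 0},
  {"x": -0.3,"y": 0,"z": 0,"rx": 0,"ry": 0,"rz": 0},
  {"x": -0.3,"y": 0,"z": 0,"rx": 0,"ry": 0,"rz": 0},
])

```text
clock: 13.45
tool_pos: [0.5677, -0.2326, 0.0701]
orientation: [-180.0, -0.0, -171.2]
force: [-4.4, -1.2, 5.3]
opening: 0.0117
gripper_force: 30.0
```

```bash
python3 - <<'E'
from h import *
import geo
o=ctrl.get_obs();print(o['clock'],o['tool_pos'],o['orientation'],geo.from_tcp(o['tool_pos']),o['force'],o['moment'])
E
```

```text
13.45 [ 0.56772345 -0.23256963  0.0700563 ] [-1.79991581e+02 -3.43705897e-02 -1.71155372e+02] (np.float64(-9.601600916284532), np.float64(-0.15476837199283272), np.float64(4.05630299368589)) [-4.39628718 -1.19911708  5.29037207] [-0.25363128  1.41017455 -0.01438757]
```

Request:
play_rows([
  {"x": -0.2,"y": 0,"z": 0,"rx": 0,"ry": 0,"rz": 0},
  {"x": -0.2,"y": 0,"z": 0,"rx": 0,"ry": 0,"rz": 0},
  {"x": -0.2,"y": 0,"z": 0,"rx": 0,"ry": 0,"rz": 0},
  {"x": -0.2,"y": 0,"z": 0,"rx": 0,"ry": 0,"rz": 0},
  {"x": -0.2,"y": 0,"z": 0,"rx": 0,"ry": 0,"rz": 0},
  {"x": -0.2,"y": 0,"z": 0,"rx": 0,"ry": 0,"rz": 0},
  {"x": -0.2,"y": 0,"z": 0,"rx": 0,"ry": 0,"rz": 0},
])

```text
clock: 14.32
tool_pos: [0.6018, -0.2273, 0.0701]
orientation: [-180.0, -0.1, -171.2]
force: [-8.4, -1.7, 12.3]
opening: 0.0116
gripper_force: 30.0
```

```bash
cat > look.py <<'E'
from h import *
import geo,sys
o=ctrl.get_obs();up=float(sys.argv[2]) if len(sys.argv)>2 else 0
print(o['clock'],o['tool_pos'].round(4),o['orientation'].round(2),np.round(geo.from_tcp(o['tool_pos'],up),1),o['force'].round(1))
im=cams.snapshot('side');c=cams.get_calibration('side');cv2.imwrite(f'pics/{sys.argv[1]}.png',im)
m=mask(im,(5,150,80),(18,255,255))
for b in blobs(m,15): print('orange',np.round(cv2.minEnclosingCircle(b),1) if 0 else [round(v,1) for v in (*cv2.minEnclosingCircle(b)[0],cv2.minEnclosingCircle(b)[1])],cv2.contourArea(b),cv2.boundingRect(b))
E
python3 look.py s3
```

```text
14.325 [ 0.6018 -0.2273  0.0701] [-1.7999e+02 -7.0000e-02 -1.7116e+02] [24.9 -0.2  4.1] [-8.4 -1.7 12.3]
orange [348.0, 151.5, 10.3] 141.0 (338, 143, 21, 14)
```

Request:
play_rows([
  {"x": -0.12,"y": 0,"z": -0.02,"rx": 0,"ry": 0,"rz": 0},
  {"x": -0.12,"y": 0,"z": 0,"rx": 0,"ry": 0,"rz": 0},
  {"x": -0.12,"y": 0,"z": 0,"rx": 0,"ry": 0,"rz": 0},
  {"x": -0.12,"y": 0,"z": 0,"rx": 0,"ry": 0,"rz": 0},
  {"x": 0,"y": 0,"z": 0,"rx": 0,"ry": 0,"rz": 0},
])

```text
clock: 15.0
tool_pos: [0.6148, -0.2251, 0.0701]
orientation: [-180.0, 0.0, -171.1]
force: [-0.0, 0.1, -1.1]
opening: 0.012
gripper_force: 30.0
```

```bash
python3 look.py s4; python3 - <<'E'
from h import *
c=cams.get_calibration('side');im=cv2.imread('pics/s4.png')
g=mask(im,(50,80,30),(85,255,255))
for q in blobs(g,20): print('green',cv2.approxPolyDP(q,1.2,True)[:,0].tolist())
E
```

```text
15.0 [ 0.6148 -0.2251  0.0701] [-1.7999e+02  5.0000e-02 -1.7115e+02] [38.1  0.1  4.1] [-0.   0.1 -1.1]
orange [347.0, 151.0, 9.5] 160.0 (338, 144, 19, 14)
```

The force has dropped to zero at the far end with the nose about 5 mm short, so the balls have slid in over it. Next I raise the nose about the heel.

```bash
cat >> geo.py <<'E'
def pivot_heel(p,up0,up1,hx=-28.):
    x,y,z=from_tcp(p,up0); u0,u1=np.radians([up0,up1])
    X,Z=x+hx*np.cos(u0),z+hx*np.sin(u0); return tcp(X-hx*np.cos(u1),y,Z-hx*np.sin(u1),up1)
E
python3 - <<'E'
from geo import *
o=load_meas();p=o['tool_pos']
P=pivot_heel(p,0,22); P[2]+=.0005
plan([(P,tool(8.85,22),20,1.7)])
xo=55-(30*np.cos(np.radians(22))-7.5*np.sin(np.radians(22))); zo=94-(30*np.sin(np.radians(22))+7.5*np.cos(np.radians(22)))
print('strike origin',xo,zo)
plan([(tcp(xo,0,50,22),tool(BYAW,22),6,2),(tcp(xo,0,zo,22),tool(BYAW,22),6,2)],)
E
```

```text
13 x {'x': 0.08, 'y': 0.0, 'z': -0.01, 'rx': -0.0, 'ry': -0.42, 'rz': -0.0} -> [ 0.5889 -0.2291  0.0687] [-180.     21.88 -171.15] err mm [0.4 0.1 1.6]
strike origin 29.99403381361572 75.80792328827174
7 x {'x': -0.05, 'y': -0.0, 'z': -0.2, 'rx': 0.0, 'ry': -0.0, 'rz': 0.0} -> [ 0.5841 -0.2298  0.1045] [-180.     21.88 -171.15] err mm [-0.5 -0.1  0.7]
5 x {'x': -0.08, 'y': -0.0, 'z': -0.2, 'rx': 0.0, 'ry': -0.01, 'rz': 0.0} -> [ 0.584  -0.2299  0.1314] [-180.     22.08 -171.15] err mm [-0.4 -0.1 -0.4]
```

Request:
play_rows([
  {"x": 0.08,"y": 0,"z": -0.015,"rx": 0,"ry": -0.42,"rz": 0},
  {"x": 0.08,"y": 0,"z": -0.015,"rx": 0,"ry": -0.42,"rz": 0},
  {"x": 0.08,"y": 0,"z": -0.015,"rx": 0,"ry": -0.42,"rz": 0},
  {"x": 0.08,"y": 0,"z": -0.015,"rx": 0,"ry": -0.42,"rz": 0},
  {"x": 0.08,"y": 0,"z": -0.015,"rx": 0,"ry": -0.42,"rz": 0},
  {"x": 0.08,"y": 0,"z": -0.015,"rx": 0,"ry": -0.42,"rz": 0},
  {"x": 0.08,"y": 0,"z": -0.015,"rx": 0,"ry": -0.42,"rz": 0},
  {"x": 0.08,"y": 0,"z": -0.015,"rx": 0,"ry": -0.42,"rz": 0},
  {"x": 0.08,"y": 0,"z": -0.015,"rx": 0,"ry": -0.42,"rz": 0},
  {"x": 0.08,"y": 0,"z": -0.015,"rx": 0,"ry": -0.42,"rz": 0},
  {"x": 0.08,"y": 0,"z": -0.015,"rx": 0,"ry": -0.42,"rz": 0},
  {"x": 0.08,"y": 0,"z": -0.015,"rx": 0,"ry": -0.42,"rz": 0},
  {"x": 0.08,"y": 0,"z": -0.015,"rx": 0,"ry": -0.42,"rz": 0},
  {"x": 0,"y": 0,"z": 0,"rx": 0,"ry": 0,"rz": 0},
])

```text
clock: 16.8
tool_pos: [0.5881, -0.2307, 0.0716]
orientation: [-179.9, 22.0, -171.2]
force: [1.5, -8.0, -2.7]
opening: 0.0121
gripper_force: 30.1
```

```bash
python3 look.py s5 22; python3 - <<'E'
from geo import *
o=load_meas()
plan([(tcp(32,0,45,22),tool(BYAW,22),5,2)])
E
```

```text
16.8 [ 0.5881 -0.2307  0.0716] [-179.9    22.04 -171.24] [34.4 -1.5 16.4] [ 1.5 -8.  -2.7]
orange [351.8, 147.4, 10.8] 236.0 (343, 137, 20, 22)
6 x {'x': -0.05, 'y': 0.01, 'z': -0.18, 'rx': -0.0, 'ry': 0.0, 'rz': -0.0} -> [ 0.585  -0.2297  0.0995] [-179.89   22.03 -171.22] err mm [0.5 0.  0.7]
```

A side force of −8 N suggests a ball is wedged between the tongue and the +y wall. I'll lift slowly, easing towards −y.

Request:
play_rows([
  {"x": -0.04,"y": -0.03,"z": -0.12,"rx": 0,"ry": 0,"rz": 0},
  {"x": -0.04,"y": -0.03,"z": -0.12,"rx": 0,"ry": 0,"rz": 0},
  {"x": -0.04,"y": 0,"z": -0.12,"rx": 0,"ry": 0,"rz": 0},
  {"x": -0.04,"y": 0,"z": -0.12,"rx": 0,"ry": 0,"rz": 0},
  {"x": 0,"y": 0,"z": 0,"rx": 0,"ry": 0,"rz": 0},
])

```text
clock: 17.48
tool_pos: [0.5876, -0.2307, 0.0835]
orientation: [-180.0, 21.9, -171.1]
force: [-0.1, -3.1, -1.4]
opening: 0.0119
gripper_force: 30.0
```

```bash
python3 look.py s6 22
```

```text
17.475 [ 0.5876 -0.2307  0.0835] [-179.99   21.87 -171.14] [33.9 -1.4 28.3] [-0.1 -3.1 -1.4]
orange [351.5, 145.5, 11.8] 242.5 (344, 134, 20, 24)
```

```bash
python3 - <<'E'
import cv2,numpy as np
r=[cv2.resize(cv2.imread(f'pics/{n}.png')[110:185,310:385],None,fx=5.2,fy=5.2,interpolation=cv2.INTER_CUBIC) for n in ('s4','s6')]
cv2.imwrite('pics/pair.png',np.hstack(r))
E
```

View pics/pair.png

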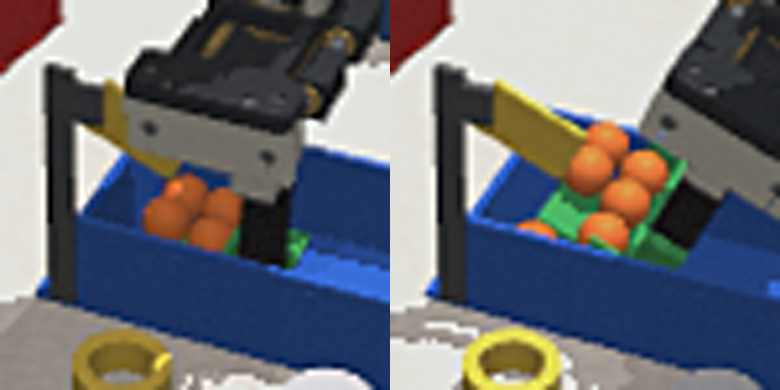

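The pair shows three balls side by side in the trough and two excess balls on the tongue at its −y side. The sixth is low at the far +y corner, at about (338,155). I'll check whether that one is on the floor or being carried.

```bash
python3 - <<'E'
from h import *
import geo
c=cams.get_calibration('side')
for n in ('s4','s5','s6'):
    m=mask(cv2.imread(f'pics/{n}.png'),(3,130,70),(20,255,255))
    for b in blobs(m,6): print(n,cv2.contourArea(b),cv2.boundingRect(b))
for x in (50,60,70,77): 
    for z in (17,30): print(x,z,[proj(c,np.r_[geo.bin2w(x,36),z/1000])[0].round(1).tolist(),proj(c,np.r_[geo.bin2w(x,36),z/1000+.013])[0].round(1).tolist()])
print('rim',proj(c,[np.r_[geo.bin2w(x,53),.058] for x in (50,70,90)]).round(1).tolist())
E
```

```text
s4 163.0 (338, 144, 19, 14)
s4 16.5 (264, 121, 9, 8)
s5 238.5 (343, 137, 20, 22)
s5 15.5 (264, 121, 9, 8)
s6 251.0 (343, 134, 21, 24)
s6 15.5 (264, 121, 9, 8)
50 17 [[344.8, 165.0], [344.9, 161.2]]
50 30 [[344.9, 161.2], [345.1, 157.3]]
60 17 [[341.3, 164.1], [341.4, 160.3]]
60 30 [[341.4, 160.3], [341.5, 156.4]]
70 17 [[337.8, 163.1], [337.9, 159.3]]
70 30 [[337.9, 159.3], [338.0, 155.4]]
77 17 [[335.4, 162.5], [335.5, 158.7]]
77 30 [[335.5, 158.7], [335.6, 154.8]]
rim [[342.8, 156.5], [335.6, 154.6], [328.4, 152.7]]
```

The sixth ball is held off the floor, squeezed beside the tongue with its centre at about z 33 mm. Moving the scoop 2 mm towards −y should let it drop back to the bin floor.

Request:
play_rows([
  {"x": 0,"y": -0.05,"z": 0,"rx": 0,"ry": 0,"rz": 0},
  {"x": 0,"y": -0.05,"z": 0,"rx": 0,"ry": 0,"rz": 0},
  {"x": 0,"y": 0,"z": 0,"rx": 0,"ry": 0,"rz": 0},
])

```text
clock: 17.9
tool_pos: [0.5875, -0.2331, 0.0827]
orientation: [180.0, 21.8, -171.2]
force: [-0.3, 1.1, -3.1]
opening: 0.0118
gripper_force: 30.0
```

```bash
cat > top6.py <<'E'
from h import *
import sys
for n in sys.argv[1:]:
    im=cv2.imread(f'pics/{n}.png')[140:175,325:365].astype(int); 
    print(n); 
    for r in range(8,32): print(140+r,''.join('o' if (p[2]>130 and p[2]-p[0]>60 and p[2]-p[1]>40) else ('g' if p[1]-p[2]>40 and p[1]>p[0]+20 else '.') for p in im[r]))
E
python3 look.py s7 22; python3 top6.py s6 s7
```

```text
17.9 [ 0.5875 -0.2331  0.0827] [ 179.96   21.78 -171.17] [33.5 -3.7 27.5] [-0.3  1.1 -3.1]
orange [352.0, 145.5, 11.9] 248.0 (343, 134, 21, 24)
s6
148 ................ggggggggg.oooooooooggg..
149 ...............gggggggggg.oooooooooggg..
150 ..............ggggggggggg.ooooooooogg...
151 ..............ggggggggg.ooooo.oooo.gg...
152 .............ogggggggg.ooooooo....gg....
153 ..........ooooooggggg.ooooooooo..gg.....
154 .............ooooggggoooooooooogggg.....
155 ................o.ggg.o..ooooooggggggg..
156 ....................g.o.gg.oooogggggggg.
157 ........................ggg.oo.ggggggggg
158 ............................g.gggggggggg
159 ................................gggggggg
160 ...................................ggggg
161 .......................................g
162 ........................................
163 ........................................
164 ........................................
165 ........................................
166 ........................................
167 ........................................
168 ........................................
169 ....
[... 509 characters left out ...]
.......o.gggoooo.gggggggg
157 ........................gggg.ooggggggggg
158 ............................gg.ggggggggg
159 ................................gggggggg
160 ...................................ggggg
161 .......................................g
162 ........................................
163 ........................................
164 ........................................
165 ........................................
166 ........................................
167 ........................................
168 ........................................
169 ........................................
170 ........................................
171 ........................................
```

The sixth ball has dropped back to the floor, leaving five in the scoop (3 + 2). Next I lift to strike height.

```bash
python3 - <<'E'
from geo import *
o=load_meas()
plan([(tcp(30,-1,76,22),tool(BYAW,22),5,2)])
E
```

```text
10 x {'x': -0.06, 'y': 0.01, 'z': -0.19, 'rx': 0.0, 'ry': -0.01, 'rz': 0.0} -> [ 0.5834 -0.2312  0.1324] [ 179.96   22.19 -171.17] err mm [ 0.3  0.3 -1.2]
```

Request:
play_rows([
  {"x": -0.06,"y": 0.01,"z": -0.1,"rx": 0,"ry": 0,"rz": 0},
  {"x": -0.06,"y": 0.01,"z": -0.19,"rx": 0,"ry": 0,"rz": 0},
  {"x": -0.06,"y": 0.01,"z": -0.19,"rx": 0,"ry": 0,"rz": 0},
  {"x": -0.06,"y": 0.01,"z": -0.19,"rx": 0,"ry": 0,"rz": 0},
  {"x": -0.06,"y": 0.01,"z": -0.19,"rx": 0,"ry": 0,"rz": 0},
  {"x": -0.06,"y": 0.01,"z": -0.19,"rx": 0,"ry": -0.02,"rz": 0},
  {"x": -0.06,"y": 0.01,"z": -0.19,"rx": 0,"ry": -0.02,"rz": 0},
  {"x": -0.06,"y": 0.01,"z": -0.19,"rx": 0,"ry": 0,"rz": 0},
  {"x": -0.06,"y": 0.01,"z": -0.19,"rx": 0,"ry": 0,"rz": 0},
  {"x": -0.06,"y": 0.01,"z": -0.19,"rx": 0,"ry": 0,"rz": 0},
  {"x": 0,"y": 0,"z": 0,"rx": 0,"ry": 0,"rz": 0},
  {"x": 0,"y": 0,"z": 0,"rx": 0,"ry": 0,"rz": 0},
])

```text
clock: 19.45
tool_pos: [0.5845, -0.2313, 0.1306]
orientation: [180.0, 22.0, -171.2]
force: [0.0, -0.9, -2.5]
opening: 0.0119
gripper_force: 30.0
```

```bash
python3 look.py s8 22; python3 - <<'E'
from h import *
from plan import R
o=ctrl.get_obs();c=cams.get_calibration('side');im=cv2.imread('pics/s8.png')
g=mask(im,(50,80,30),(85,255,255));y=mask(im,(22,120,60),(34,255,255))
for q in blobs(g,20): print('green',cv2.approxPolyDP(q,1.2,True)[:,0].tolist())
for q in blobs(y,20): print('yellow',cv2.approxPolyDP(q,1.2,True)[:,0].tolist())
q=R.from_euler('xyz',o['orientation'],degrees=True)
S=lambda x,y,z:o['tool_pos']+q.apply(np.array([-(x+16),y,-(z-66)])/1000)
for n,P in dict(nose_R=(47,-27,3),nose_L=(47,27,3),tongueL=(18,27,3),floorL=(18,45,0),rearL=(-28,45,0),cheekLf=(18,45,26)).items(): print(n,proj(c,S(*P))[0].round(1),S(*P).round(3))
im=im[115:175,320:385].astype(int)
for r in range(0,60): print(115+r,''.join('o' if (p[2]>130 and p[2]-p[0]>60 and p[2]-p[1]>40) else ('g' if p[1]-p[2]>40 and p[1]>p[0]+20 else ('y' if min(p[1],p[2])-p[0]>50 else ('b' if p[0]-p[2]>50 else '.'))) for p in im[r]))
E
```

```text
19.45 [ 0.5845 -0.2313  0.1306] [ 179.99   21.99 -171.16] [30.7 -1.5 75.4] [ 0.  -0.9 -2.5]
orange [346.5, 154.0, 4.0] 33.5 (343, 150, 8, 8)
orange [354.8, 132.8, 11.4] 202.0 (347, 123, 19, 20)
green [[346, 129], [343, 132], [348, 135], [345, 140], [347, 142], [347, 138], [351, 135], [351, 133], [349, 133]]
green [[364, 123], [362, 124], [366, 127], [366, 130], [362, 134], [362, 137], [358, 140], [358, 143], [356, 144], [351, 141], [347, 147], [361, 156], [369, 144], [362, 139], [369, 126]]
yellow [[327, 174], [324, 178], [325, 188], [330, 191], [338, 190], [341, 187], [341, 176], [335, 173]]
yellow [[330, 126], [330, 133], [327, 134], [342, 143], [345, 139], [343, 136], [345, 135], [346, 137], [346, 135]]
nose_R [346.6 125.3] [ 0.67  -0.245  0.096]
nose_L [338.8 136.4] [ 0.661 -0.192  0.096]
tongueL [348.5 142.4] [ 0.635 -0.196  0.085]
floorL [345.4 147.1] [ 0.633 -0.178  0.082]
rearL [361.  156.7] [ 0.591 -0.185  0.065]
cheekLf [349.4 140.2] [ 0.623 -0.18   0.106]
115 .................................................................
116 .............................................
[... 3380 characters left out ...]

165 .....bbbbbbbbbbbbbbbbbbbbbbbbbbbbbbbbbbbbbbbbbbbbbbbbbbbbbbbbbbbb
166 .....bbbbbbbbbbbbbbbbbbbbbbbbbbbbbbbbbbbbbbbbbbbbbbbbbbbbbbbbbbbb
167 .....bbbbbbbbbbbbbbbbbbbbbbbbbbbbbbbbbbbbbbbbbbbbbbbbbbbbbbbbbbbb
168 ....bbbbbbbbbbbbbbbbbbbbbbbbbbbbbbbbbbbbbbbbbbbbbbbbbbbbbbbbbbbbb
169 ......bbbbbbbbbbbbbbbbbbbbbbbbbbbbbbbbbbbbbbbbbbbbbbbbbbbbbbbbbbb
170 .........bbbbbbbbbbbbbbbbbbbbbbbbbbbbbbbbbbbbbbbbbbbbbbbbbbbbbbbb
171 .............bbbbbbbbbbbbbbbbbbbbbbbbbbbbbbbbbbbbbbbbbbbbbbbbbbbb
172 ................bbbbbbbbbbbbbbbbbbbbbbbbbbbbbbbbbbbbbbbbbbbbbbbbb
173 ..........yyyyyyy...bbbbbbbbbbbbbbbbbbbbbbbbbbbbbbbbbbbbbbbbbbbbb
174 .......yyyyyyyyyyyy....bbbbbbbbbbbbbbbbbbbbbbbbbbbbbbbbbbbbbbbbbb
```

There are now four balls in the scoop, three in the trough and one on the tongue, and two are back in the bin. The strike gap is about 5 mm, so I'll raise the scoop 0.5 mm and draw it slowly to +y under the plate.

Request:
play_rows([
  {"x": 0,"y": 0.12,"z": -0.02,"rx": 0,"ry": 0,"rz": 0},
  {"x": 0,"y": 0.12,"z": 0,"rx": 0,"ry": 0,"rz": 0},
  {"x": 0,"y": 0.12,"z": 0,"rx": 0,"ry": 0,"rz": 0},
  {"x": 0,"y": 0.12,"z": 0,"rx": 0,"ry": 0,"rz": 0},
  {"x": 0,"y": 0.12,"z": 0,"rx": 0,"ry": 0,"rz": 0},
  {"x": 0,"y": 0.12,"z": 0,"rx": 0,"ry": 0,"rz": 0},
  {"x": 0,"y": 0.12,"z": 0,"rx": 0,"ry": 0,"rz": 0},
  {"x": 0,"y": 0.12,"z": 0,"rx": 0,"ry": 0,"rz": 0},
  {"x": 0,"y": 0.12,"z": 0,"rx": 0,"ry": 0,"rz": 0},
])

```text
clock: 20.62
tool_pos: [0.5802, -0.2045, 0.1313]
orientation: [-180.0, 22.0, -171.2]
force: [0.6, -0.4, -1.5]
opening: 0.0114
gripper_force: 30.0
```

```bash
cat > art.py <<'E'
import cv2,sys
n,x0,x1,y0,y1=sys.argv[1],*map(int,sys.argv[2:])
im=cv2.imread(f'pics/{n}.png')[y0:y1,x0:x1].astype(int)
for r in range(y1-y0): print(y0+r,''.join('o' if (p[2]>110 and p[2]-p[0]>55 and p[2]-p[1]>35) else ('g' if p[1]-p[2]>40 and p[1]>p[0]+20 else ('y' if min(p[1],p[2])-p[0]>50 else ('b' if p[0]-p[2]>50 else '.'))) for p in im[r]))
E
python3 look.py s9 22; python3 art.py s9 318 385 115 160
```

```text
20.625 [ 0.5802 -0.2045  0.1313] [-180.     22.   -171.16] [30.6 25.7 76.1] [ 0.6 -0.4 -1.5]
orange [351.3, 138.9, 11.7] 200.0 (343, 128, 19, 22)
115 ...................................................................
116 ...................................................................
117 ...................................................................
118 ...................................................................
119 ...................................................................
120 ...................................................................
121 ...................................................................
122 ...................................................................
123 ...................................................................
124 ...................................................................
125 ............yy.....................................................
126 ............yyy....................................................
127 ............yyyyy........................g.........................
128 ............yy
[... 1585 characters left out ...]
bbbbbbbbbbb.ggggggggggggggggggggg.bbbbbbbbbbbbbbbbbb
151 ......bbbbbbbbbbbbbbbbbbb.ggggggggggggggggggggg.bbbbbbbbbbbbbbbbbbb
152 .......bbbbbbbbbbbbbbbbbb.gggggggggggggggggggggbbbbbbbbbbbbbbbbbbbb
153 .......bbbbbbbbbbbbbbbbbbggggggggggggggggggggg.bbbbbbbbbbbbbbbbbbbb
154 .......bbbbbbbbbbbbbbbbb.o.gggggggggggggggggg.bbbbbbbbbbbbbbbbbbbbb
155 .......bbbbbbbbbbbbbbbbb.oo.gggggggggggggggggbbbbbbbbbbbbbbbbbbbbbb
156 .......bbbbbbbbbbbbbbbbbbb.o..ggggggggggggggbbbbbbbbbbbbbbbbbbbbbbb
157 .......bbbbbbbbbbbbbbbbbbbbbb.bgggggggggggggbbbbbbbbbbbbbbbbbbbbbbb
158 .......bbbbbbbbbbbbbbbbbbbbbbbbbgggggggggggbbbbbbbbbbbbbbbbbbbbbbbb
159 .......bbbbbbbbbbbbbbbbbbbbbbbbbb.ggggggggbbbbbbbbbbbbbbbbbbbbbbbbb
```

The tongue is passing under the plate with no contact force. I'll continue to y of about 80.

Request:
play_rows([
  {"x": 0,"y": 0.12,"z": 0,"rx": 0,"ry": 0,"rz": 0},
  {"x": 0,"y": 0.12,"z": 0,"rx": 0,"ry": 0,"rz": 0},
  {"x": 0,"y": 0.12,"z": 0,"rx": 0,"ry": 0,"rz": 0},
  {"x": 0,"y": 0.12,"z": 0,"rx": 0,"ry": 0,"rz": 0},
  {"x": 0,"y": 0.12,"z": 0,"rx": 0,"ry": 0,"rz": 0},
  {"x": 0,"y": 0.12,"z": 0,"rx": 0,"ry": 0,"rz": 0},
  {"x": 0,"y": 0.12,"z": 0,"rx": 0,"ry": 0,"rz": 0},
  {"x": 0,"y": 0.12,"z": 0,"rx": 0,"ry": 0,"rz": 0},
  {"x": 0,"y": 0.12,"z": 0,"rx": 0,"ry": 0,"rz": 0},
  {"x": 0,"y": 0.12,"z": 0,"rx": 0,"ry": 0,"rz": 0},
  {"x": 0,"y": 0.12,"z": 0,"rx": 0,"ry": 0,"rz": 0},
  {"x": 0,"y": 0.12,"z": 0,"rx": 0,"ry": 0,"rz": 0},
  {"x": 0,"y": 0.12,"z": 0,"rx": 0,"ry": 0,"rz": 0},
  {"x": 0,"y": 0.12,"z": 0,"rx": 0,"ry": 0,"rz": 0},
  {"x": 0,"y": 0.12,"z": 0,"rx": 0,"ry": 0,"rz": 0},
  {"x": 0,"y": 0.12,"z": 0,"rx": 0,"ry": 0,"rz": 0},
  {"x": 0,"y": 0.12,"z": 0,"rx": 0,"ry": 0,"rz": 0},
  {"x": 0,"y": 0.12,"z": 0,"rx": 0,"ry": 0,"rz": 0},
  {"x": 0,"y": 0,"z": 0,"rx": 0,"ry": 0,"rz": 0},
])

```text
clock: 23.05
tool_pos: [0.5719, -0.1511, 0.1312]
orientation: [180.0, 22.0, -171.1]
force: [0.2, -0.4, -2.5]
opening: 0.0119
gripper_force: 30.0
```

```bash
python3 look.py s10 22; python3 art.py s10 310 385 118 178; python3 - <<'E'
from geo import *
o=load_meas()
plan([(tcp(20,115,82,22),tool(BYAW,22),8,2)],commit=False)
E
```

```text
23.05 [ 0.5719 -0.1511  0.1312] [ 180.     22.   -171.14] [30.5 79.7 76. ] [ 0.2 -0.4 -2.5]
orange [343.5, 151.0, 12.5] 168.0 (336, 141, 19, 22)
118 .....oo....................................................................
119 ....o......................................................................
120 ...........................................................................
121 ...........................................................................
122 oo.........................................................................
123 o..........................................................................
124 ...........................................................................
125 ....................yy.....................................................
126 ....................yyy....................................................
127 ....................yyyyy..................................................
128 ....................yyyyyyy................................................
129 ....................yyyyyyyy...........................................
[... 3295 characters left out ...]
.................bbbbbbbb.ggggggggggggbbbbbbbbbbbbbbbbbbbbbbbbbbbbbbb
172 ..........................bbbbbbb.gggggggggbbbbbbbbbbbbbbbbbbbbbbbbbbbbbbbb
173 ......................yyyy....bbbb.ggggggggbbbbbbbbbbbbbbbbbbbbbbbbbbbbbbbb
174 ..................yyyyyyyyyy.....bbbbgggggbbbbbbbbbbbbbbbbbbbbbbbbbbbbbbbbb
175 .................yyyyyyyyyyyyy.......b.gg.bbbbbbbbbbbbbbbbbbbbbbbbbbbbbbbbb
176 ...............yyyyyyyyyyyyyyyy..........bbbbbbbbbbbbbbbbbbbbbbbbbbbbbbbbbb
177 ...............yyyyyyyyyyyyyyyyy............bbbbbbbbbbbbbbbbbbbbbbbbbbbbbbb
5 x {'x': 0.06, 'y': 0.28, 'z': -0.08, 'rx': 0.0, 'ry': 0.0, 'rz': 0.0} -> [ 0.556  -0.1183  0.1377] [-180.     22.   -171.14] err mm [ 0.1  0.4 -0.5]
```

The trough holds exactly three balls, the tongue is bare, and the excess has gone back into the bin. Next I carry the scoop to the tray.

```bash
cat >> geo.py <<'E'
T0=np.array([.588,.227])
def tray2w(x,y=0): return T0+np.array([x,y])/1000
E
python3 - <<'E'
from geo import *
o=load_meas()
plan([(tcp(20,110,92,22),tool(BYAW,22),8,2),(tcp(-45,0,92,22,frame=tray2w),tool(0,22),13,2)])
E
```

```text
5 x {'x': 0.03, 'y': 0.24, 'z': -0.15, 'rx': 0.0, 'ry': 0.0, 'rz': 0.0} -> [ 0.557  -0.1232  0.1472] [-180.     22.   -171.14] err mm [-0.1  0.4 -0. ]
28 x {'x': 0.03, 'y': 0.51, 'z': -0.01, 'rx': 0.03, 'ry': 0.0, 'rz': 0.07} -> [0.5055 0.2304 0.1453] [-179.81   22.02 -179.6 ] err mm [-2.  -3.4  1.9]
```

Request:
play_rows([
  {"x": 0.03,"y": 0.15,"z": -0.1,"rx": 0,"ry": 0,"rz": 0},
  {"x": 0.03,"y": 0.24,"z": -0.15,"rx": 0,"ry": 0,"rz": 0},
  {"x": 0.03,"y": 0.24,"z": -0.15,"rx": 0,"ry": 0,"rz": 0},
  {"x": 0.03,"y": 0.24,"z": -0.15,"rx": 0,"ry": 0,"rz": 0},
  {"x": 0.03,"y": 0.34,"z": -0.15,"rx": 0,"ry": 0,"rz": 0},
  {"x": 0.03,"y": 0.42,"z": -0.02,"rx": 0,"ry": 0,"rz": 0},
  {"x": 0.03,"y": 0.51,"z": -0.01,"rx": 0.03,"ry": 0,"rz": 0.07},
  {"x": 0.03,"y": 0.51,"z": -0.01,"rx": 0.03,"ry": 0,"rz": 0.07},
  {"x": 0.03,"y": 0.51,"z": -0.01,"rx": 0.03,"ry": 0,"rz": 0.07},
  {"x": 0.03,"y": 0.51,"z": -0.01,"rx": 0.03,"ry": 0,"rz": 0.07},
  {"x": 0.03,"y": 0.51,"z": -0.01,"rx": 0.03,"ry": 0,"rz": 0.07},
  {"x": 0.03,"y": 0.51,"z": -0.01,"rx": 0.03,"ry": 0,"rz": 0.07},
  {"x": 0.03,"y": 0.51,"z": -0.01,"rx": 0.03,"ry": 0,"rz": 0.07},
  {"x": 0.03,"y": 0.51,"z": -0.01,"rx": 0.03,"ry": 0,"rz": 0.07},
  {"x": 0.03,"y": 0.51,"z": -0.01,"rx": 0.03,"ry": 0,"rz": 0.07},
  {"x": 0.03,"y": 0.51,"z": -0.01,"rx": 0.03,"ry": 0,"rz": 0.07},
  {"x": 0.03,"y": 0.51,"z": -0.01,"rx": 0.03,"ry": 0,"rz": 0.07},
  {"x": 0.03,"y": 0.51,"z": -0.01,"rx": 0.03,"ry": 0,"rz": 0.07},
])

```text
clock: 25.35
tool_pos: [0.5262, 0.0388, 0.1458]
orientation: [-179.9, 22.0, -174.8]
force: [0.1, 0.2, -2.1]
opening: 0.0117
gripper_force: 30.0
```

Request:
play_rows([
  {"x": 0.03,"y": 0.51,"z": -0.01,"rx": 0.03,"ry": 0,"rz": 0.07},
  {"x": 0.03,"y": 0.51,"z": -0.01,"rx": 0.03,"ry": 0,"rz": 0.07},
  {"x": 0.03,"y": 0.51,"z": -0.01,"rx": 0.03,"ry": 0,"rz": 0.07},
  {"x": 0.03,"y": 0.51,"z": -0.01,"rx": 0.03,"ry": 0,"rz": 0.07},
  {"x": 0.03,"y": 0.51,"z": -0.01,"rx": 0.03,"ry": 0,"rz": 0.07},
  {"x": 0.03,"y": 0.51,"z": -0.01,"rx": 0.03,"ry": 0,"rz": 0.07},
  {"x": 0.03,"y": 0.51,"z": -0.01,"rx": 0.03,"ry": 0,"rz": 0.07},
  {"x": 0.03,"y": 0.51,"z": -0.01,"rx": 0.03,"ry": 0,"rz": 0.07},
  {"x": 0.03,"y": 0.51,"z": -0.01,"rx": 0.03,"ry": 0,"rz": 0.07},
  {"x": 0.03,"y": 0.51,"z": -0.01,"rx": 0.03,"ry": 0,"rz": 0.07},
  {"x": 0.03,"y": 0.51,"z": -0.01,"rx": 0.03,"ry": 0,"rz": 0.07},
  {"x": 0.03,"y": 0.51,"z": -0.01,"rx": 0.03,"ry": 0,"rz": 0.07},
  {"x": 0.03,"y": 0.4,"z": -0.01,"rx": 0.03,"ry": 0,"rz": 0.07},
  {"x": 0.03,"y": 0.2,"z": 0,"rx": 0.03,"ry": 0,"rz": 0.07},
  {"x": 0,"y": 0,"z": 0,"rx": 0,"ry": 0,"rz": 0},
])

```text
clock: 27.22
tool_pos: [0.5057, 0.2052, 0.1442]
orientation: [-179.8, 22.0, -179.0]
force: [0.2, 0.9, -1.9]
opening: 0.012
gripper_force: 30.0
```

```bash
python3 look.py s11 22; python3 - <<'E'
from h import *
c=cams.get_calibration('side')
im=cv2.imread('pics/s11.png');g=mask(im,(50,80,30),(85,255,255))
for q in blobs(g,20): print('green',cv2.boundingRect(q))
print('tray rim corners',proj(c,[[.588+a*.0625,.227+b*.0625,.05] for a,b in ((-1,-1),(-1,1),(1,1),(1,-1))]).round(0).tolist())
from geo import *
o=load_meas();p=o['tool_pos']
fr=tray2w
plan([(tcp(-45,0,72,22,frame=fr),tool(0,22),6,2),(tcp(-45,0,56,2,frame=fr),tool(0,2),20,2.5),(tcp(-45,0,54,-24,frame=fr),tool(0,-24),20,2.2)])
E
python3 art.py s11 225 330 175 250 | grep -E 'o|g' | cut -c1-115
```

```text
27.225 [0.5057 0.2052 0.1442] [-179.81   22.   -178.99] [ 19.6 442.   89. ] [ 0.2  0.9 -1.9]
orange [283.0, 253.0, 3.6] 18.0 (280, 250, 6, 7)
green (259, 275, 24, 21)
green (268, 243, 7, 6)
tray rim corners [[303.0, 269.0], [263.0, 318.0], [211.0, 286.0], [254.0, 242.0]]
5 x {'x': 0.07, 'y': 0.18, 'z': 0.12, 'rx': 0.01, 'ry': -0.0, 'rz': 0.05} -> [0.503  0.2273 0.1269] [179.99  22.   179.92] err mm [ 0.5 -0.3  0.3]
8 x {'x': -0.1, 'y': -0.0, 'z': 0.05, 'rx': -0.0, 'ry': 0.62, 'rz': -0.0} -> [0.5246 0.2273 0.1218] [179.99   2.16 179.92] err mm [ 0.1 -0.3 -0.4]
12 x {'x': -0.1, 'y': -0.0, 'z': -0.01, 'rx': 0.0, 'ry': 0.54, 'rz': -0.0} -> [0.5544 0.2272 0.1197] [179.99 -23.76 179.93] err mm [ 0.8 -0.2  1.1]
175 ........................................oooooooooooooo...................................................
176 .......................................ooooooooooooo.....................................................
177 .......................................oooooooooooo......................................................
178 ......................................o..ooooooooo..
[... 563 characters left out ...]
........................................
243 ............................................gggg.........................................................
244 ............................................gggggg.......................................................
245 ...........................................gggggggg......................................................
246 ...........................................ggggggg.......................................................
247 ............................................gggggg.......................................................
248 .............................................gggg........................................................
```

Request:
play_rows([
  {"x": 0.07,"y": 0.18,"z": 0.12,"rx": 0.01,"ry": 0,"rz": 0.05},
  {"x": 0.07,"y": 0.18,"z": 0.12,"rx": 0.01,"ry": 0,"rz": 0.05},
  {"x": 0.07,"y": 0.18,"z": 0.12,"rx": 0.01,"ry": 0,"rz": 0.05},
  {"x": 0.07,"y": 0.18,"z": 0.12,"rx": 0.01,"ry": 0,"rz": 0.05},
  {"x": 0.07,"y": 0.18,"z": 0.12,"rx": 0.01,"ry": 0,"rz": 0.05},
  {"x": 0,"y": 0,"z": 0,"rx": 0,"ry": 0,"rz": 0},
  {"x": -0.1,"y": 0,"z": 0.05,"rx": 0,"ry": 0.62,"rz": 0},
  {"x": -0.1,"y": 0,"z": 0.05,"rx": 0,"ry": 0.62,"rz": 0},
  {"x": -0.1,"y": 0,"z": 0.05,"rx": 0,"ry": 0.62,"rz": 0},
  {"x": -0.1,"y": 0,"z": 0.05,"rx": 0,"ry": 0.62,"rz": 0},
  {"x": -0.1,"y": 0,"z": 0.05,"rx": 0,"ry": 0.62,"rz": 0},
  {"x": -0.1,"y": 0,"z": 0.05,"rx": 0,"ry": 0.62,"rz": 0},
  {"x": -0.1,"y": 0,"z": 0.05,"rx": 0,"ry": 0.62,"rz": 0},
  {"x": -0.1,"y": 0,"z": 0.05,"rx": 0,"ry": 0.62,"rz": 0},
])

```text
clock: 29.02
tool_pos: [0.5289, 0.2243, 0.1298]
orientation: [179.8, 0.9, -179.7]
force: [0.7, -0.4, -2.2]
opening: 0.0119
gripper_force: 30.0
```

Request:
play_rows([
  {"x": -0.1,"y": 0,"z": -0.01,"rx": 0,"ry": 0.54,"rz": 0},
  {"x": -0.1,"y": 0,"z": -0.01,"rx": 0,"ry": 0.54,"rz": 0},
  {"x": -0.1,"y": 0,"z": -0.01,"rx": 0,"ry": 0.54,"rz": 0},
  {"x": -0.1,"y": 0,"z": -0.01,"rx": 0,"ry": 0.54,"rz": 0},
  {"x": -0.1,"y": 0,"z": -0.01,"rx": 0,"ry": 0.54,"rz": 0},
  {"x": -0.1,"y": 0,"z": -0.01,"rx": 0,"ry": 0.54,"rz": 0},
  {"x": -0.1,"y": 0,"z": -0.01,"rx": 0,"ry": 0.54,"rz": 0},
  {"x": -0.1,"y": 0,"z": -0.01,"rx": 0,"ry": 0.54,"rz": 0},
  {"x": -0.1,"y": 0,"z": -0.01,"rx": 0,"ry": 0.54,"rz": 0},
  {"x": -0.1,"y": 0,"z": -0.01,"rx": 0,"ry": 0.54,"rz": 0},
  {"x": -0.1,"y": 0,"z": -0.01,"rx": 0,"ry": 0.54,"rz": 0},
  {"x": -0.1,"y": 0,"z": -0.01,"rx": 0,"ry": 0.54,"rz": 0},
  {"x": 0,"y": 0,"z": 0,"rx": 0,"ry": 0,"rz": 0},
  {"x": 0,"y": 0,"z": 0,"rx": 0,"ry": 0,"rz": 0},
  {"x": 0,"y": 0,"z": 0,"rx": 0,"ry": 0,"rz": 0},
  {"x": 0,"y": 0,"z": 0,"rx": 0,"ry": 0,"rz": 0},
])

```text
clock: 31.02
tool_pos: [0.5585, 0.2246, 0.1275]
orientation: [179.8, -24.9, -179.6]
force: [0.0, -0.4, -1.2]
opening: 0.0118
gripper_force: 30.0
```

```bash
python3 look.py s12 -24; python3 art.py s12 205 330 232 330 | grep -E 'o|g' ; python3 - <<'E'
from h import *
im=cams.snapshot('top');cv2.imwrite('pics/t12.png',im)
for b in blobs(mask(im,(5,150,80),(18,255,255)),10): print('top orange',cv2.minEnclosingCircle(b)[0],cv2.contourArea(b))
E
```

```text
31.025 [0.5585 0.2246 0.1275] [ 179.82  -24.87 -179.56] [ 23.  453.1  60.7] [ 0.  -0.4 -1.2]
orange [234.8, 300.4, 6.3] 65.5 (229, 295, 13, 10)
orange [247.9, 273.3, 12.8] 193.5 (236, 265, 24, 17)
orange [348.1, 148.2, 4.3] 49.5 (344, 144, 9, 9)
256 .........................................................................gggg..gg............................................
257 ..........................................................................ggggggg............................................
258 ..........................................................................gggggggg...........................................
259 ...........................................................................gggggggg..........................................
260 ...........................................................................gggggggg..........................................
261 ..........................................................................gggggggggg.........................................
262 ......................................................................
[... 4921 characters left out ...]
gggggggggggggggggggg......................................................
301 ............................oooooooo..................gggggggggggggggg.......................................................
302 .............................ooooooo.....................gggggggggggg........................................................
303 ................................oooo........................ggggggggg........................................................
304 ..................................o.............................gggg.........................................................
top orange (414.0, 206.0) 53.0
top orange (438.0, 191.64285278320312) 58.0
top orange (408.0, 189.0) 18.0
```

The three balls are in the tray at (235,300), (242,276) and (254,270) in the side view. The scoop is empty, and the top view shows three still in the bin. Next I return the scoop to the mat.

```bash
python3 - <<'E'
from geo import *
o=load_meas();p=o['tool_pos'];q=R.from_euler('xyz',o['orientation'],degrees=True)
M=np.array([.575,.0031])
plan([(p+[0,0,.045],q,16,2),([.54,.15,.165],tool(5,0),18,3.5),([*M,.15],tool(14.5),22,3.5),([*M,.08],tool(14.5),18,3)])
E
```

```text
3 x {'x': 0.25, 'y': 0.0, 'z': -0.54, 'rx': 0.0, 'ry': -0.0, 'rz': 0.0} -> [0.5586 0.2245 0.1721] [ 179.82  -24.88 -179.56] err mm [-0.   0.1  0.4]
8 x {'x': 0.1, 'y': -0.37, 'z': 0.06, 'rx': 0.04, 'ry': -0.78, 'rz': -0.14} -> [0.5396 0.1497 0.1651] [-1.7987e+02  1.0000e-01 -1.7502e+02] err mm [ 0.4  0.3 -0.1]
7 x {'x': -0.07, 'y': -0.86, 'z': 0.09, 'rx': -0.0, 'ry': 0.0, 'rz': -0.34} -> [0.5754 0.0031 0.1497] [-1.7986e+02  8.0000e-02 -1.6550e+02] err mm [-0.4 -0.   0.3]
4 x {'x': 0.0, 'y': 0.0, 'z': 0.7, 'rx': -0.01, 'ry': 0.0, 'rz': -0.0} -> [0.5755 0.003  0.0797] [ 1.7998e+02  8.0000e-02 -1.6550e+02] err mm [-0.5  0.1  0.3]
```

Request:
play_rows([
  {"x": 0.25,"y": 0,"z": -0.54,"rx": 0,"ry": 0,"rz": 0},
  {"x": 0.25,"y": 0,"z": -0.54,"rx": 0,"ry": 0,"rz": 0},
  {"x": 0.25,"y": 0,"z": -0.54,"rx": 0,"ry": 0,"rz": 0},
  {"x": 0.1,"y": -0.37,"z": 0.06,"rx": 0.04,"ry": -0.78,"rz": -0.14},
  {"x": 0.1,"y": -0.37,"z": 0.06,"rx": 0.04,"ry": -0.78,"rz": -0.14},
  {"x": 0.1,"y": -0.37,"z": 0.06,"rx": 0.04,"ry": -0.78,"rz": -0.14},
  {"x": 0.1,"y": -0.37,"z": 0.06,"rx": 0.04,"ry": -0.78,"rz": -0.14},
  {"x": 0.1,"y": -0.37,"z": 0.06,"rx": 0.04,"ry": -0.78,"rz": -0.14},
  {"x": 0.1,"y": -0.37,"z": 0.06,"rx": 0.04,"ry": -0.78,"rz": -0.14},
  {"x": 0.1,"y": -0.37,"z": 0.06,"rx": 0.04,"ry": -0.78,"rz": -0.14},
  {"x": 0.1,"y": -0.37,"z": 0.06,"rx": 0.04,"ry": -0.78,"rz": -0.14},
  {"x": -0.07,"y": -0.86,"z": 0.09,"rx": 0,"ry": 0,"rz": -0.34},
  {"x": -0.07,"y": -0.86,"z": 0.09,"rx": 0,"ry": 0,"rz": -0.34},
  {"x": -0.07,"y": -0.86,"z": 0.09,"rx": 0,"ry": 0,"rz": -0.34},
  {"x": -0.07,"y": -0.86,"z": 0.09,"rx": 0,"ry": 0,"rz": -0.34},
  {"x": -0.07,"y": -0.86,"z": 0.09,"rx": 0,"ry": 0,"rz": -0.34},
  {"x": -0.07,"y": -0.86,"z": 0.09,"rx": 0,"ry": 0,"rz": -0.34},
  {"x": -0.07,"y": -0.86,"z": 0.09,"rx": 0,"ry": 0,"rz": -0.34},
  {"x": 0,"y": 0,"z": 0,"rx": 0,"ry": 0,"rz": 0},
  {"x": 0,"y": 0,"z": 0,"rx": 0,"ry": 0,"rz": 0},
])

```text
clock: 33.62
tool_pos: [0.5754, 0.0032, 0.15]
orientation: [-179.9, 0.1, -165.6]
force: [0.9, -0.2, -2.6]
opening: 0.0119
gripper_force: 30.0
```

```bash
python3 look.py s13; python3 - <<'E'
from h import *
from plan import R
o=ctrl.get_obs();c=cams.get_calibration('side');im=cv2.imread('pics/s13.png')
for q in blobs(mask(im,(50,80,30),(85,255,255)),20): print('green',cv2.approxPolyDP(q,1.2,True)[:,0].tolist())
q=R.from_euler('xyz',o['orientation'],degrees=True)
S=lambda x,y,z:o['tool_pos']+q.apply(np.array([-(x+16),y,-(z-66)])/1000)
for n,P in dict(nose_R=(47,-27,3),nose_L=(47,27,3),floorL=(18,45,0),rearL=(-28,45,0)).items(): print(n,proj(c,S(*P))[0].round(1),S(*P).round(3))
from geo import *
load_meas();M=[.575,.0031]
plan([([*M,.078],tool(14.5),18,3),([*M,.0705],tool(14.5),3,3)])
E
```

```text
33.625 [0.5754 0.0032 0.15  ] [-1.7986e+02  8.0000e-02 -1.6556e+02] [ 34.1 231.6  84. ] [ 0.9 -0.2 -2.6]
orange [234.8, 300.4, 6.3] 65.5 (229, 295, 13, 10)
orange [247.9, 273.3, 12.8] 204.5 (236, 264, 24, 18)
orange [348.0, 148.2, 4.4] 39.0 (344, 145, 9, 8)
green [[304, 184], [296, 199], [303, 201], [306, 209], [325, 213], [337, 185], [332, 185], [333, 194], [327, 195], [320, 192], [321, 188], [319, 180], [316, 187]]
nose_R [303.2 182.8] [ 0.643 -0.007  0.087]
nose_L [294.5 198.8] [0.63  0.045 0.087]
floorL [304.2 208.4] [0.597 0.055 0.084]
rearL [324.8 213.2] [0.553 0.044 0.084]
4 x {'x': 0.01, 'y': -0.0, 'z': 0.72, 'rx': -0.01, 'ry': 0.0, 'rz': -0.0} -> [0.5746 0.0031 0.0779] [ 1.7998e+02  7.0000e-02 -1.6553e+02] err mm [0.4 0.  0.1]
3 x {'x': -0.01, 'y': -0.0, 'z': 0.1, 'rx': 0.0, 'ry': 0.01, 'rz': -0.0} -> [0.5753 0.0033 0.0704] [ 1.7998e+02 -5.0000e-02 -1.6553e+02] err mm [-0.3 -0.2  0.1]
```

Request:
play_rows([
  {"x": 0,"y": 0,"z": 0.72,"rx": 0,"ry": 0,"rz": 0},
  {"x": 0,"y": 0,"z": 0.72,"rx": 0,"ry": 0,"rz": 0},
  {"x": 0,"y": 0,"z": 0.72,"rx": 0,"ry": 0,"rz": 0},
  {"x": 0,"y": 0,"z": 0.72,"rx": 0,"ry": 0,"rz": 0},
  {"x": 0,"y": 0,"z": 0,"rx": 0,"ry": 0,"rz": 0},
  {"x": 0,"y": 0,"z": 0.1,"rx": 0,"ry": 0,"rz": 0},
  {"x": 0,"y": 0,"z": 0.1,"rx": 0,"ry": 0,"rz": 0},
  {"x": 0,"y": 0,"z": 0.1,"rx": 0,"ry": 0,"rz": 0},
  {"x": 0,"y": 0,"z": 0,"rx": 0,"ry": 0,"rz": 0},
  {"x": 0,"y": 0,"z": 0,"rx": 0,"ry": 0,"rz": 0},
])

```text
clock: 34.92
tool_pos: [0.5758, 0.0028, 0.0701]
orientation: [-179.9, 0.1, -165.5]
force: [0.6, 0.2, -1.2]
opening: 0.0115
gripper_force: 30.0
```

Request:
play_rows([
  {"x": 0,"y": 0,"z": 0.02,"rx": 0,"ry": 0,"rz": 0},
  {"x": 0,"y": 0,"z": 0,"rx": 0,"ry": 0,"rz": 0},
])

```text
clock: 35.17
tool_pos: [0.5759, 0.0028, 0.0701]
orientation: [-179.8, 0.1, -165.5]
force: [0.0, -0.6, 4.6]
opening: 0.0122
gripper_force: 30.0
```

Request:
play_rows([
  {"x": 0,"y": 0,"z": 0,"rx": 0,"ry": 0,"rz": 0},
  {"x": 0,"y": 0,"z": 0,"rx": 0,"ry": 0,"rz": 0},
  {"x": 0,"y": 0,"z": 0,"rx": 0,"ry": 0,"rz": 0},
  {"x": 0,"y": 0,"z": 0,"rx": 0,"ry": 0,"rz": 0},
  {"x": 0,"y": 0,"z": 0,"rx": 0,"ry": 0,"rz": 0},
  {"x": 0,"y": 0,"z": 0,"rx": 0,"ry": 0,"rz": 0},
  {"x": 0,"y": 0,"z": 0,"rx": 0,"ry": 0,"rz": 0},
  {"x": 0,"y": 0,"z": 0,"rx": 0,"ry": 0,"rz": 0},
], fingers=1)

```text
clock: 36.17
tool_pos: [0.5755, 0.0028, 0.0694]
orientation: [-179.9, 0.0, -165.5]
force: [0.3, -0.1, 0.0]
opening: 0.0848
gripper_force: 0.0
```

Released. Next I rise straight up and pull back towards the robot so the cameras can see.

Request:
play_rows([
  {"x": 0,"y": 0,"z": -0.6,"rx": 0,"ry": 0,"rz": 0},
  {"x": 0,"y": 0,"z": -0.8,"rx": 0,"ry": 0,"rz": 0},
  {"x": 0,"y": 0,"z": -0.8,"rx": 0,"ry": 0,"rz": 0},
  {"x": 0,"y": 0,"z": -0.8,"rx": 0,"ry": 0,"rz": 0},
  {"x": 0,"y": 0,"z": -0.8,"rx": 0,"ry": 0,"rz": 0},
  {"x": 0,"y": 0,"z": -0.8,"rx": 0,"ry": 0,"rz": 0},
  {"x": 0.8,"y": 0,"z": -0.2,"rx": 0,"ry": 0,"rz": 0},
  {"x": 0.8,"y": 0,"z": -0.2,"rx": 0,"ry": 0,"rz": 0},
  {"x": 0.8,"y": 0,"z": -0.2,"rx": 0,"ry": 0,"rz": 0},
  {"x": 0.8,"y": 0,"z": -0.2,"rx": 0,"ry": 0,"rz": 0},
  {"x": 0,"y": 0,"z": 0,"rx": 0,"ry": 0,"rz": 0},
])

```text
clock: 37.55
tool_pos: [0.4965, -0.0173, 0.2052]
orientation: [-179.9, 0.1, -165.5]
force: [0.6, -0.1, 0.2]
opening: 0.0876
gripper_force: 0.0
```

```bash
python3 look.py s14; python3 - <<'E'
from h import *
c=cams.get_calibration('side');im=cv2.imread('pics/s14.png');a=cv2.imread('pics/side0.png')
for q in blobs(mask(im,(50,80,30),(85,255,255)),20): print('green',cv2.approxPolyDP(q,1.2,True)[:,0].tolist())
for n,(x,y,w,h) in dict(glue=(262,226,30,30),foot=(300,242,32,32),tin=(355,175,32,36),tape=(320,172,26,22),driver=(235,155,62,55)).items():
    t=a[y:y+h,x:x+w]; r=cv2.matchTemplate(im[y-6:y+h+6,x-6:x+w+6],t,cv2.TM_CCOEFF_NORMED); i=np.unravel_index(r.argmax(),r.shape); print(n,r.max().round(2),'shift',i[1]-6,i[0]-6)
t=cams.snapshot('top');cv2.imwrite('pics/t14.png',t)
for b in blobs(mask(t,(5,150,80),(18,255,255)),10): print('top orange',[round(v,1) for v in cv2.minEnclosingCircle(b)[0]],cv2.contourArea(b))
# scoop expected on mat
a=np.radians(14.5);o=np.array([.5755,.0028])+.016*np.array([np.cos(a),np.sin(a)])
S=lambda x,y,z:np.r_[o+np.array([[np.cos(a),-np.sin(a)],[np.sin(a),np.cos(a)]])@np.array([x,y])/1000,.004+z/1000]
print(proj(c,[S(47,-27,3),S(47,27,3),S(18,45,0),S(-28,45,0)]).round(1).tolist())
E
```

```text
37.55 [ 0.4965 -0.0173  0.2052] [-1.7986e+02  1.1000e-01 -1.6551e+02] [-47.1 223.5 139.2] [ 0.6 -0.1  0.2]
orange [234.9, 300.3, 6.3] 66.5 (229, 294, 13, 11)
orange [247.5, 273.0, 12.6] 210.0 (236, 264, 24, 18)
green [[319, 199], [320, 203], [317, 209], [313, 210], [305, 208], [297, 223], [305, 226], [307, 228], [307, 233], [326, 237], [337, 209], [332, 209], [331, 220], [323, 219], [321, 217], [321, 199]]
glue 0.89 shift 0 0
foot 0.91 shift 0 0
tin 0.98 shift 0 0
tape 0.79 shift 0 0
driver 1.0 shift 0 0
top orange [438.0, 192.0] 65.0
[[304.9, 207.3], [296.8, 223.2], [305.9, 232.7], [325.2, 237.5]]
```

The scoop stands upright on the mat with its corners within about 1.5 px of prediction. The bystanders show zero shift, and the balls are split three in the tray and three in the bin. Handing in.

```bash
python3 -c "
from plant import workorder
print(workorder.close_job())"
```

```text
the job is handed in; nothing more can be done
None
```

The job is handed in at about 37.6 s: three balls are in the grey tray, three are left in the bin, the scoop stands upright on its mat, and none of the five bystanders had shifted in the side view; no verdict came back.

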